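Chalk the weld line in the corner of a tacked bracket

TASK

Swing the jig's stop arm out of the way until it snaps into its parked position and stays there by itself, then take the spring-loaded chalk scriber from its stand and draw its tip slowly and lightly along the inside corner of the bracket (upright plate against flat bar), from its left end to its right end as the robot sees it, in one stroke, with the tip always down in the corner; begin and finish within about a centimetre and a half of the ends of the upright. The chalk breaks if it is pressed hard. Then hang the scriber back in its stand.

Things in the scene. Friction and masses are not known exactly. Their poses are not given: they have to be found in the camera images.
- jig: Fixed grey weld jig, base 130 x 276 mm. Origin under its base; x away from the robot at yaw 0, y left, z up; all jig numbers are mm in this frame. On its tilting top lies a steel bracket: flat bar (x -48..44, y -88..88) with an upright plate 50 high, 6 thick, set on edge. Two straps up to z 63 hold the flat bar's near edge (x < -36). The base always stays level.
- corner_left (a point): left end of the inside corner (flat bar against the upright's near face) at jig 19, 84, 50 IF the top were level; fixed to the base, so its height does not show the slope. The upright plate keeps the barrel of a vertical scriber out of the corner: lean its handle towards the robot, 20 to 45 degrees.
- corner_bend1 (a point): jig 19, 14, 50 (top level): end of the straight left part of the corner; from here it slants to corner_bend2 (a joggle). Fixed to the base.
- corner_bend2 (a point): jig 31, -14, 50 (top level): start of the straight right part of the corner. Fixed to the base.
- corner_right (a point): jig 31, -84, 50 (top level): right end of the corner. Fixed to the base.
- tilt_axis (a point): point of the hinge line (along jig x, at y 112, z 40) of the jig's top. The top with the bracket is locked at an unknown slope, up to 0.08 rad either way, shown by no pose: the real corner lies up to 16 mm above or below the given height at the right end, 3 mm at the left. Feel for it.
- swing_stop (a joint): stop arm's vertical hinge at jig x -45, y -118, rad. 0: nose against the upright, across the joint; 1.4: parked, end of travel; grows counter-clockwise from above. A light spring returns it to 0 until a detent ball is passed at 1.0; beyond about 1.1 it snaps on to 1.4 and stays. Takes up to 0.35 N m. Arm 98 long, 20 wide, z 72..86, pointing 0.805 rad from jig x towards y at 0. Starts at 0 to 0.2.
- stop_knob (a point): top centre of the black knob on the stop arm, jig z 118, 62 mm from the hinge axis on the arm's centre line. Knob diameter 17, z 104..118, on a pin of diameter 10 from z 84. Push it sideways with the closed fingertips.
- scriber: chalk scriber, 0.13 kg, hung in the stand by its collar. Origin: centre of the collar's underside; z to the handle end. Collar dia. 26, z 0..6; hexagonal handle z 6..52, 16 across flats (one pair faces +-y); barrel dia. 16 to z -45, cone to dia. 7 at -59, chalk lead dia. 4.4 to z -88. The lead slides in up to 4.5 mm on a spring: 1 N to start, then 0.6 N per mm, then solid.
- lead_tip (a point): end of the scriber's rounded chalk lead; moves with the lead.
- stand: fixed stand: steel pipe offcut, outside dia. 32, bore 21, upright on a 90 mm square plate. Origin: underside of the plate, below the bore; rim at z 112, where the scriber's collar rests.
Not all that is in view belongs to the job. Of the things that look like the scriber, the smallest one is meant.

How it is judged (in metres and radians):
On the way, in this order (a step that is already met when the one before it is completed fails the run):
1. the swing stop is swung out and stays in its parked detent (value of joint swing_stop above 1.3 rad and velocity of joint swing_stop below 0.2 rad/s and contact force between each of the arm, the fingers and jig below 0.1 N), for 0.3 s.
2. chalk tip lightly pressed on the flat bar in the corner at mark 1 of 7 from the left end (within 6 mm of the upright's face, 0.4 to 9 N on the flat bar) (value of joint swing_stop above 1.3 rad and y of lead_tip in the frame of jig between 0.062 and 0.078 m and x of lead_tip in the frame of jig between 0.013 and 0.021 m and contact force between scriber and flat_bar between 0.4 and 9 N), for 0.05 s.
3. chalk tip lightly pressed on the flat bar in the corner at mark 2 of 7 from the left end (within 6 mm of the upright's face, 0.4 to 9 N on the flat bar) (value of joint swing_stop above 1.3 rad and y of lead_tip in the frame of jig between 0.038 and 0.054 m and x of lead_tip in the frame of jig between 0.013 and 0.021 m and contact force between scriber and flat_bar between 0.4 and 9 N), for 0.05 s.
4. chalk tip lightly pressed on the flat bar in the corner at mark 3 of 7 from the left end (within 6 mm of the upright's face, 0.4 to 9 N on the flat bar) (value of joint swing_stop above 1.3 rad and y of lead_tip in the frame of jig between 0.016 and 0.032 m and x of lead_tip in the frame of jig between 0.013 and 0.021 m and contact force between scriber and flat_bar between 0.4 and 9 N), for 0.05 s.
5. chalk tip lightly pressed on the flat bar in the corner at mark 4 of 7 from the left end (within 6 mm of the upright's face, 0.4 to 9 N on the flat bar) (value of joint swing_stop above 1.3 rad and y of lead_tip in the frame of jig between -0.008 and 0.008 m and x of lead_tip in the frame of jig between 0.015 and 0.029 m and contact force between scriber and flat_bar between 0.4 and 9 N), for 0.05 s.
6. chalk tip lightly pressed on the flat bar in the corner at mark 5 of 7 from the left end (within 6 mm of the upright's face, 0.4 to 9 N on the flat bar) (value of joint swing_stop above 1.3 rad and y of lead_tip in the frame of jig between -0.032 and -0.016 m and x of lead_tip in the frame of jig between 0.025 and 0.033 m and contact force between scriber and flat_bar between 0.4 and 9 N), for 0.05 s.
7. chalk tip lightly pressed on the flat bar in the corner at mark 6 of 7 from the left end (within 6 mm of the upright's face, 0.4 to 9 N on the flat bar) (value of joint swing_stop above 1.3 rad and y of lead_tip in the frame of jig between -0.054 and -0.038 m and x of lead_tip in the frame of jig between 0.025 and 0.033 m and contact force between scriber and flat_bar between 0.4 and 9 N), for 0.05 s.
8. chalk tip lightly pressed on the flat bar in the corner at mark 7 of 7 from the left end (within 6 mm of the upright's face, 0.4 to 9 N on the flat bar) (value of joint swing_stop above 1.3 rad and y of lead_tip in the frame of jig between -0.078 and -0.062 m and x of lead_tip in the frame of jig between 0.025 and 0.033 m and contact force between scriber and flat_bar between 0.4 and 9 N), for 0.05 s.
At the end, for the whole second after the job is handed in: Stop arm parked (joint above 1.3 rad); scriber hanging upright in its stand (axis within 7 mm of the bore's, collar within 4 mm of the rim height, tilt below 0.12 rad), at rest and released (value of joint swing_stop above 1.3 rad and horizontal distance between scriber and stand below 0.007 m and angle between scriber's own z axis and vertical below 0.12 rad and z of scriber in the frame of stand between 0.108 and 0.116 m and linear speed of scriber below 0.02 m/s and angular speed of scriber below 0.2 rad/s); the robot touches nothing.
It fails at once if the chalk is broken: more than 15 N between scriber and jig or workpiece (contact force between scriber and jig above 15 N).
It fails at once if the scriber is rushed: faster than 0.1 m/s while it touches the jig or workpiece (contact force between scriber and jig above 0.4 N and linear speed of scriber above 0.1 m/s).
It fails at once if the tip leaves the corner between the ends of the joint (stroke broken off, or tip set down away from the corner) (y of lead_tip in the frame of jig between -0.058 and 0.058 m and x of lead_tip in the frame of jig between -0.06 and 0.035 m and z of lead_tip in the frame of jig below 0.092 m and (x of lead_tip in the frame of jig below 0.004 m or z of lead_tip in the frame of jig above 0.078 m)).
It also fails if it takes over 72 s, if anything falls off the work surface, if the arm or the gripper's body presses on something with over 40 N, if the wrist force passes 120 N, or if a joint passes its speed limit or range.

ROBOT

A 6-joint arm with a two-finger parallel gripper is mounted at the origin on the work surface; the furniture and walls round the work are solid. World frame = base frame: x ahead of the robot, y to its left, z up, the work surface at z = 0. Lengths are in mm, angles in rad, forces in N, time in s.
With the tool pointing down it reaches from about 275 to 975 mm from the base axis. Payload 8.4 kg.
Tool frame: the origin (TCP) lies between the finger pads; the fingertips stand 17 mm ahead of it and the grasp point (between the pads) lies 2 mm behind it; z points along the fingers, y is the line along which they close (so a half turn about z gives the same grasp; the last joint's range is limited). The gripper opens to 92 mm and grips with 3 to 60 N. Pads are 20 mm wide; open, the fingers measure 128 mm over their backs; the gripper's body (75 mm by 189 mm) begins 69 mm behind the grasp point.
Start: joints at [1.268, 0.353, 1.633, -0, 1.155, -0.002], TCP at [185.176, 596.94, 231.583] pointing down, gripper open.
Joint ranges: [-2.63, 2.63], [-0.92, 2.1], [0.06, 2.66], [-1.3, 4.44], [0, 2.69], [-3.02, 3.02]. Speed limits (rad/s): [2.22, 2.22, 2.79, 3.14, 3.14, 3.14].

INTERFACE

Orientations are given as a rotation vector (axis times angle).
In Python, from cell import get_state, snapshot, job gives the robot as it stands. The module is installed in compiled form; this text tells all that it offers.
- The arm moves only by the shell command python3 -m inch 'ROWS' [FORCE]. ROWS is a JSON object whose one key "series" holds a list of rows, each an object of numbers: "tx", "ty", "tz": the shift along the tool's x, y, z in mm; "ax", "ay", "az": the turn, a rotation vector about the tool's x, y, z in rad; "claw": the closure, from 0 (fully open) to 1 (shut). A call has 1 to 5 rows; each row is the pose to reach, as a shift and turn from the pose commanded when the call began, along the tool's axes at that moment; what a row does not reach only later rows make up. A row lasts 1/10 s, in which the tool goes at most 50 mm and 8.59 degrees, less where a joint would pass 70% of its speed; a pose out of reach is approached as far as the arm can. A call with a gripper value outside its range is refused whole. The fingers move at their own pace and stop on an object; FORCE is the grip in N (left out, the last holds). Time passes only in rows, so rows that repeat a pose let the fingers close. It gives the time, the measured TCP pose, the force, the opening and the grip force at its end, in the units of the state.
- get_state(): the state, without advancing time (a new reading comes with each control period).
- snapshot(name): name is "scene" or "top"; returns a dict with "color" (420x560x3 uint8, blue, green, red), "depth" (420x560 float32, mm along the optical axis (not along the pixel's ray), 0 where there is no reading), "fx", "fy", "cx", "cy" (pixels), "D" ([k1, k2, p1, p2, k3] as OpenCV has them; the pictures are not rectified), "R" (3x3) and "t" (3): a world point X has camera coordinates R X + t. Camera axes: x right, y down, z forward; pixel columns grow to the right and rows downward; lengths in mm; the calibration is good to about 2 mm. A picture is of the moment at which its call begins.
- job.hand_in(): hands the job in; it is judged then, once.
The state is a dict: "time_s": time; "joint_positions": joint angles; "dq": joint speeds; "joint_efforts": joint torques, N m; "position": TCP position; "tcp_rot": TCP orientation; "contact_force": force on the tool from outside, world axes, zero at the start; "moment": the same for the moment, N m; "width": opening from 0.0 (shut) to 1.0 (fully open); "grip_force": force on a finger pad.
Only numpy, scipy, OpenCV 4.12 (cv2) and the standard library are available. Lean on these libraries where they do the work, as an engineer would, in place of code of your own. Each camera call takes 0.05 s, during which the arm holds its last target. There are 200 camera calls.

## Working session

There is one attempt and no reset: what is moved stays moved. The work goes in short steps, Python scripts to look and compute and a shell command to move; the robot and the scene stay as the last step left them, time stands still between calls to the robot, and variables do not carry over. Pictures are saved under pics/ and viewed, at most 10 in all, crops included, and the job is handed in when it is done.

```bash
mkdir -p pics; cat > h.py <<'E'
import numpy as np, cv2
from cell import get_state, snapshot, job
from scipy.spatial.transform import Rotation as Ro
def cloud(s):
    d=s["depth"];h,w=d.shape
    K=np.array([[s["fx"],0,s["cx"]],[0,s["fy"],s["cy"]],[0,0,1.]])
    u,v=np.meshgrid(np.arange(w),np.arange(h))
    p=cv2.undistortPoints(np.stack([u,v],-1).reshape(-1,1,2).astype(np.float64),K,np.array(s["D"],float)).reshape(h,w,2)
    c=np.dstack([p*d[...,None],d])
    X=(c-np.array(s["t"]))@np.array(s["R"])
    X[d<=0]=np.nan
    return X
def proj(s,P):
    K=np.array([[s["fx"],0,s["cx"]],[0,s["fy"],s["cy"]],[0,0,1.]])
    return cv2.projectPoints(np.array(P,float).reshape(-1,1,3),cv2.Rodrigues(np.array(s["R"],float))[0],np.array(s["t"],float),K,np.array(s["D"],float))[0].reshape(-1,2)
E
python3 - <<'E'
from h import *
for n in("scene","top"):
    s=snapshot(n);np.savez(n+"0.npz",**s);cv2.imwrite(f"pics/{n}0.png",s["color"])
    print(n,-np.array(s["R"]).T@np.array(s["t"]))
st=get_state();print(st)
E
```

```text
scene [  35.86175956 -660.10416864  619.19333494]
top [412.43080652  49.06539281 957.59243269]
{'time_s': 0.1, 'joint_positions': array([ 1.26759487e+00,  3.53557566e-01,  1.63399203e+00, -2.05175458e-05,
        1.15520046e+00, -2.43601016e-03]), 'dq': array([ 8.40150187e-04, -4.98503093e-05, -3.15257093e-03, -5.51163830e-04,
       -1.66455164e-04,  3.97690295e-05]), 'joint_efforts': array([-3.77741244e-04, -5.94900441e+01, -3.34927118e+01,  6.98333164e-02,
        1.83782604e-02, -4.68983137e-05]), 'position': array([185.06963173, 596.56723472, 230.9810545 ]), 'tcp_rot': array([-4.70625983e-01, -3.10598163e+00,  1.80125763e-03]), 'contact_force': array([ 0.03917857, -0.10979872,  0.07918518]), 'moment': array([-0.00172322, -0.04145562,  0.03221086]), 'grip_force': 0.0, 'width': 0.9979583127072673}
```

View pics/scene0.png

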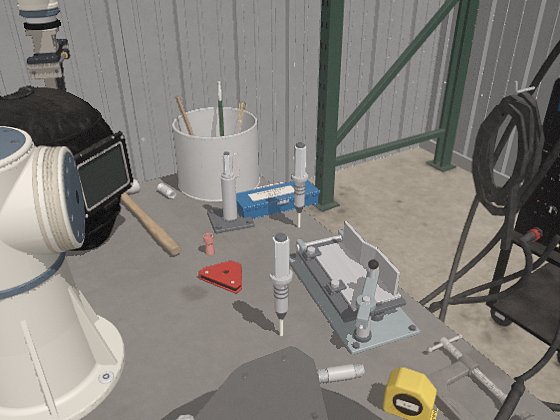

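View pics/top0.png

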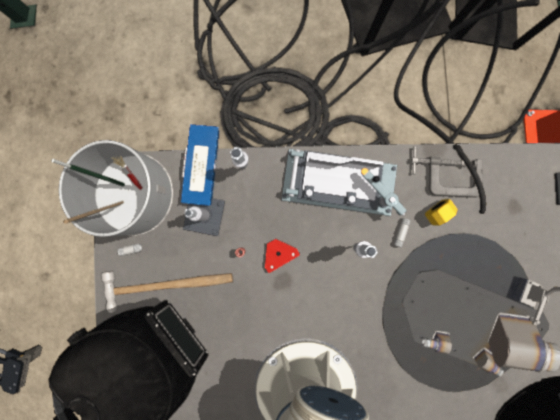

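```bash
python3 - <<'E'
from h import *
S={n:np.load(n+"0.npz") for n in("scene","top")}
t=S["top"];X=cloud(t)
for n,(u,v) in dict(stand=(195,213),sc2=(238,157),sc3=(365,249),table=(240,300),plate=(215,225)).items():
    w=X[v-6:v+7,u-6:u+7].reshape(-1,3);i=np.nanargmax(w[:,2]);print(n,X[v,u].round(),w[i].round())
R=X[130:235,265:420].reshape(-1,3);R=R[~np.isnan(R[:,0])]
print(np.histogram(R[:,2],bins=np.arange(-6,140,4)))
im=cv2.resize(t["color"][135:225,265:415],None,fx=5,fy=5,interpolation=cv2.INTER_CUBIC);cv2.imwrite("pics/jig.png",im)
E
```

```text
stand [442. 234. 140.] [446. 238. 170.]
sc2 [550. 133. 198.] [561. 130. 204.]
sc3 [ 359. -115.  195.] [ 357. -125.  204.]
table [228. 158.  -1.] [235. 162.   6.]
plate [416. 214.  11.] [401. 218.  17.]
(array([ 556, 5854, 1421,  816,  241,  128,   96,   21,    5,    8,  115,
        470, 1088, 1472,  404,   93,   57,   47,   18,   29,   25,   53,
        299,  202,   56,  131,   51,    2,    2,    6,   26,   12,    0,
          0,    0,    0]), array([ -6,  -2,   2,   6,  10,  14,  18,  22,  26,  30,  34,  38,  42,
        46,  50,  54,  58,  62,  66,  70,  74,  78,  82,  86,  90,  94,
        98, 102, 106, 110, 114, 118, 122, 126, 130, 134, 138]))
```

View pics/jig.png

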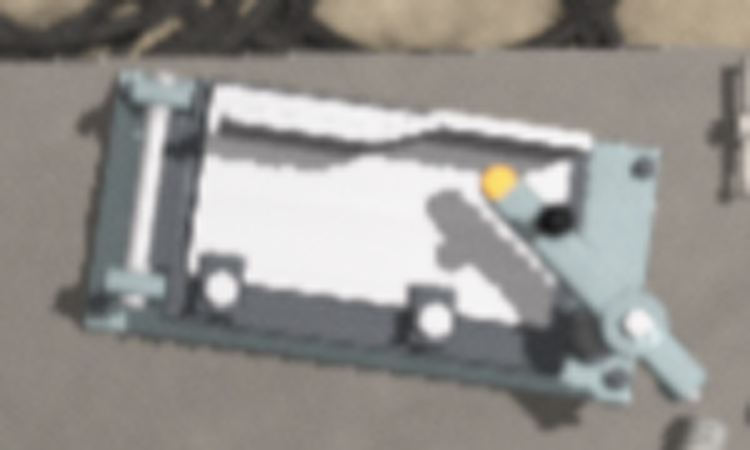

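```bash
python3 - <<'E'
from h import *
from scipy.optimize import least_squares
t=np.load("top0.npz");s=np.load("scene0.npz");X=cloud(t)
px=np.array([[88,325],[630,402],[658,150],[120,72]])/5+[265,135]-0.4
def J(p,P):
    P=np.array(P,float);c,sn=np.cos(p[2]),np.sin(p[2])
    return np.c_[p[0]+c*P[:,0]-sn*P[:,1],p[1]+sn*P[:,0]+c*P[:,1],P[:,2]]
for zb in(6,10,14):
    B=[[-65,138,zb],[-65,-138,zb],[65,-138,zb],[65,138,zb]]
    r=least_squares(lambda p:(proj(t,J(p,B))-px).ravel(),[500,-60,-.14])
    print(zb,r.x.round(3),r.fun.round(1))
    p=r.x
    print(" hinge px",((proj(t,J(p,[[-45,-118,90]]))-[264.6,134.6])*5).round(),"scene corners",proj(s,J(p,B)).round(1).tolist())
knob=(np.array([555,218])/5+[264.6,134.6]).round().astype(int)
print("knob depth pt",X[knob[1]-1:knob[1]+2,knob[0]-1:knob[0]+2].reshape(-1,3).round(1).tolist())
# flat-bar slope from depth
c,sn=np.cos(p[2]),np.sin(p[2]);P=X.reshape(-1,3);d=P[:,:2]-p[:2];L=np.c_[d@[c,sn],d@[-sn,c],P[:,2]]
m=(L[:,0]>-28)&(L[:,0]<8)&(abs(L[:,1])<84)&(L[:,2]>30)&(L[:,2]<68);Q=L[m]
print(m.sum())
A=np.c_[Q[:,0],112-Q[:,1],np.ones(len(Q))]
from scipy.optimize import least_squares as ls
r=ls(lambda k:A@k-Q[:,2],[0,0,50],loss='soft_l1',f_scale=3);print("flat",r.x)
m=(L[:,2]>80)&(L[:,0]>10)&(L[:,0]<45)
for a,b in((20,80),(-80,-20)):
    q=L[m&(L[:,1]>a)&(L[:,1]<b)];print(a,len(q),np.nanmedian(q,axis=0).round(1),np.nanpercentile(q[:,0],[10,90]).round(1))
# stand: pipe/handle
m=(P[:,2]>110)&(np.hypot(P[:,0]-445,P[:,1]-238)<40);q=P[m];print("handle",len(q),np.median(q,axis=0).round(1));
m=(P[:,2]>150)&(np.hypot(P[:,0]-445,P[:,1]-238)<40);q=P[m];print("handle top",len(q),np.median(q,axis=0).round(1),q.min(0).round(),q.max(0).round())
tt=cv2.resize(t["color"][180:250,165:255],None,fx=5,fy=5,interpolation=cv2.INTER_CUBIC)
sc=cv2.resize(s["color"][140:240,195:275],None,fx=4,fy=4,interpolation=cv2.INTER_CUBIC)
o=np.zeros((400,800,3),np.uint8);o[:350,:450]=tt;o[:400,460:780]=sc;cv2.imwrite("pics/stand.png",o)
E
```

```text
6 [ 5.14774e+02 -9.84200e+01 -1.66000e-01] [-0.8  0.4  0.2  0.2  0.6 -0.4 -0.  -0.3]
 hinge px [[645. 349.]] scene corners [[286.7, 257.1], [351.5, 352.9], [420.3, 331.1], [344.1, 243.5]]
10 [ 5.14355e+02 -9.78170e+01 -1.66000e-01] [-1.   0.5  0.4  0.4  0.9 -0.5 -0.2 -0.4]
 hinge px [[644. 350.]] scene corners [[286.4, 255.4], [351.3, 350.9], [420.2, 329.2], [343.8, 241.8]]
14 [ 5.13936e+02 -9.72140e+01 -1.66000e-01] [-1.3  0.5  0.6  0.5  1.1 -0.6 -0.4 -0.6]
 hinge px [[643. 351.]] scene corners [[286.0, 253.7], [351.0, 349.0], [420.1, 327.3], [343.6, 240.2]]
knob depth pt [[511.7, -160.1, 117.4], [511.7, -162.5, 116.8], [511.3, -164.1, 119.4], [509.6, -160.3, 116.0], [509.3, -162.1, 117.9], [509.0, -163.8, 120.2], [507.1, -159.5, 118.7], [506.8, -161.4, 120.3], [507.2, -164.5, 116.8]]
989
flat [-2.09364249e-02 -2.83234191e-02  5.02593368e+01]
20 95 [33.4 48.8 97.3] [31.  36.3]
-80 135 [ 24.8 -49.   86.3] [12.3 43.5]
handle 167 [442.5 237.8 127.3]
handle top 63 [443.6 240.3 165.9] [435. 233. 151.] [450. 250. 171.]
```

View pics/stand.png

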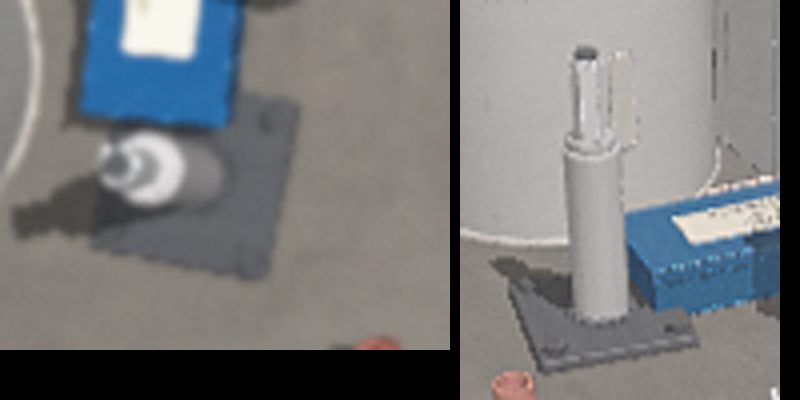

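```bash
python3 - <<'E'
from h import *
s=np.load("scene0.npz")
cv2.imwrite("pics/jigs.png",cv2.resize(s["color"][215:355,283:428],None,fx=4.2,fy=4.2,interpolation=cv2.INTER_CUBIC))
t=np.load("top0.npz");P=cloud(t).reshape(-1,3)
p=[514.4,-97.8,-.166];c,sn=np.cos(p[2]),np.sin(p[2]);d=P[:,:2]-p[:2];L=np.c_[d@[c,sn],d@[-sn,c],P[:,2]]
for z0,xr in((90,(15,60)),):
  for a,b in((30,75),(-75,-30)):
    q=L[(L[:,2]>z0)&(L[:,2]<112)&(L[:,0]>xr[0])&(L[:,0]<xr[1])&(L[:,1]>a)&(L[:,1]<b)];print(a,len(q),np.median(q,axis=0).round(1),np.percentile(q[:,0],[5,95]).round(1))
q=L[(L[:,2]>88)&(L[:,2]<112)&(L[:,0]>22)&(L[:,0]<60)];print("upright y",np.percentile(q[:,1],[0,2,98,100]).round(1))
q=L[(L[:,2]>38)&(L[:,2]<60)&(L[:,0]>-15)&(L[:,0]<20)&(abs(L[:,1])<110)];print("bar y hist");print(np.histogram(q[:,1],bins=np.arange(-110,111,4)))
# base outline
q=L[(L[:,2]>5)&(L[:,2]<16)&(abs(L[:,0])<90)&(abs(L[:,1])<160)];print("base",np.percentile(q[:,:2],[1,99],axis=0).round(),np.median(q[:,2]))
q=L[(np.hypot(L[:,0]+34,L[:,1]+117)<9)&(L[:,2]>60)];print("hinge",len(q),np.median(q,axis=0))
E
```

```text
30 54 [33.5 49.4 98.1] [30.7 36.3]
-75 60 [ 44.6 -52.8  95. ] [42.1 47.8]
upright y [-78.9 -76.7  83.6  86.3]
bar y hist
(array([ 0,  0,  0,  1,  5,  0,  1,  4,  6,  8, 11,  8, 15, 16, 19, 21, 26,
       23, 23, 26, 23, 23, 24, 27, 25, 22, 23, 26, 20, 28, 21, 25, 23, 23,
       23, 25, 26, 25, 22, 26, 25, 24, 22, 26, 25, 25, 24, 24, 24, 26, 24,
       23, 23, 25, 24]), array([-110, -106, -102,  -98,  -94,  -90,  -86,  -82,  -78,  -74,  -70,
        -66,  -62,  -58,  -54,  -50,  -46,  -42,  -38,  -34,  -30,  -26,
        -22,  -18,  -14,  -10,   -6,   -2,    2,    6,   10,   14,   18,
         22,   26,   30,   34,   38,   42,   46,   50,   54,   58,   62,
         66,   70,   74,   78,   82,   86,   90,   94,   98,  102,  106,
        110]))
base [[ -64. -136.]
 [  63.  138.]] 8.527460188960859
hinge 43 [ -34.75504974 -115.7913118    88.14371825]
```

View pics/jigs.png

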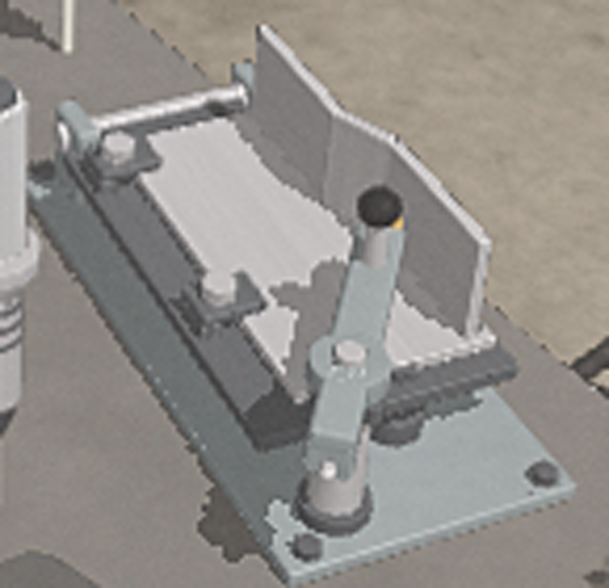

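```bash
cat >> h.py <<'E'
O=np.array([525.6,-97.3]);YAW=-.172
def jw(x,y,z):
    c,s=np.cos(YAW),np.sin(YAW);return np.array([O[0]+c*x-s*y,O[1]+s*x+c*y,z])
def wj(P):
    c,s=np.cos(YAW),np.sin(YAW);d=np.asarray(P)[:2]-O;return np.array([c*d[0]+s*d[1],-s*d[0]+c*d[1],P[2]])
def pose():
    st=get_state();return st["position"],Ro.from_rotvec(st["tcp_rot"])
def rel(p0,R0,p,R):
    a=R0.inv().apply(np.asarray(p)-p0);b=(R0.inv()*R).as_rotvec();return a.round(1),b.round(3)
def down(yaw): # tool z down, tool y axis at world angle yaw
    y=np.array([np.cos(yaw),np.sin(yaw),0]);z=np.array([0,0,-1.]);return Ro.from_matrix(np.c_[np.cross(y,z),y,z])
E
python3 - <<'E'
from h import *
p,R=pose();print(p,R.as_matrix().round(2))
S={n:np.load(n+"0.npz") for n in("scene","top")}
def ray(s,u,v):
    K=np.array([[s["fx"],0,s["cx"]],[0,s["fy"],s["cy"]],[0,0,1.]])
    q=cv2.undistortPoints(np.array([[[u,v]]],float),K,s["D"])[0,0];return -s["R"].T@s["t"],s["R"].T@np.r_[q,1]
def at(s,u,v,z):
    o,d=ray(s,u,v);return (o+d*(z-o[2])/d[2]).round(1)
print("top",at(S["top"],188.9,211.5,164),"scene",at(S["scene"],226.3,152.2,164))
print("rim centre scene",at(S["scene"],195+(593-460)/4-.4,140+150/4-.4,112)," collar top in top img",at(S["top"],165+155/5-.4,180+168/5-.4,115))
print("plate corners",[at(S["top"],165+a/5-.4,180+b/5-.4,8) for a,b in((298,102),(265,278),(93,245))])
for n,(a,b) in dict(topscene=(195+(585-460)/4,140+145/4),).items(): pass
X=cloud(S["top"]).reshape(-1,3);X2=cloud(S["scene"]).reshape(-1,3);A=np.r_[X,X2];A=A[~np.isnan(A[:,0])]
print("maxheight rows x, cols y from 700 to -300 step100")
for x in range(700,-1,-100):
    print(x,[int(np.percentile(q[:,2],99)) if len(q:=A[(abs(A[:,0]-x)<50)&(abs(A[:,1]-y)<50)])>20 else None for y in range(700,-301,-100)])
h=jw(-45,-118,88);k=np.array([509.3,-162,118]);print("hinge",h,"knob r",np.hypot(*(k-h)[:2]),"q",np.arctan2(*(k-h)[1::-1])-YAW-.805)
E
```

```text
[185.06963173 596.56723472 230.9810545 ] [[-0.96  0.3  -0.  ]
 [ 0.3   0.96 -0.  ]
 [-0.   -0.   -1.  ]]
top [444.8 241.5 164. ] scene [446.7 251.7 164. ]
rim centre scene [440.7 238.3 112. ]  collar top in top img [442.7 238.5 115. ]
plate corners [array([477.3, 190.4,   8. ]), array([390.6, 208.6,   8. ]), array([409. , 294.3,   8. ])]
maxheight rows x, cols y from 700 to -300 step100
700 [None, None, None, None, 39, 39, None, None, None, None, -91]
600 [None, None, 223, 215, 166, 40, 202, 100, 99, 95, 24]
500 [None, None, 219, 215, 167, 111, 194, 62, 92, 117, 22]
400 [None, None, 225, 167, 164, 167, 32, 17, 201, 87, 65]
300 [None, None, 33, 24, 214, 31, 36, 17, 197, 113, 126]
200 [345, 450, 348, 307, 297, 234, 4, 3, 3, 97, 114]
100 [None, 451, 347, 315, 307, 236, 217, 376, 354, 29, 112]
0 [None, None, 221, None, 295, 4, 230, 379, 368, 22, 30]
hinge [ 461.06792548 -205.85694984   88.        ] knob r 65.1902221318218 q 0.10492413099669162
```

```bash
python3 -m inch '{"series":[{"tz":-45,"claw":1},{"tz":-90,"claw":1},{"tz":-135,"claw":1},{"tz":-180,"claw":1},{"tz":-180,"claw":1}]}' 20
for i in 1 ; do python3 -m inch '{"series":[{"tx":-27,"ty":-31,"claw":1},{"tx":-54,"ty":-62,"claw":1},{"tx":-81,"ty":-93,"claw":1},{"tx":-108,"ty":-124,"claw":1},{"tx":-137,"ty":-157,"claw":1}]}'; done
python3 -m inch '{"series":[{"tx":-27,"ty":-31,"claw":1},{"tx":-54,"ty":-62,"claw":1},{"tx":-81,"ty":-93,"claw":1},{"tx":-108,"ty":-124,"claw":1},{"tx":-137,"ty":-157,"claw":1}]}'
python3 -m inch '{"series":[{"tx":-27,"ty":-31,"claw":1},{"tx":-54,"ty":-62,"claw":1},{"tx":-81,"ty":-93,"claw":1},{"tx":-108,"ty":-124,"claw":1},{"tx":-137,"ty":-157,"claw":1}]}'
```

```text
schema error: expected keys tx, ty, tz, ax, ay, az, claw
schema error: expected keys tx, ty, tz, ax, ay, az, claw
schema error: expected keys tx, ty, tz, ax, ay, az, claw
schema error: expected keys tx, ty, tz, ax, ay, az, claw
```

```bash
python3 -m inch '{"series":[{"tx":0,"ty":0,"tz":-45,"ax":0,"ay":0,"az":0,"claw":1},{"tx":0,"ty":0,"tz":-90,"ax":0,"ay":0,"az":0,"claw":1},{"tx":0,"ty":0,"tz":-135,"ax":0,"ay":0,"az":0,"claw":1},{"tx":0,"ty":0,"tz":-180,"ax":0,"ay":0,"az":0,"claw":1}]}' 20
python3 -m inch '{"series":[{"tx":-27,"ty":-31,"tz":0,"ax":0,"ay":0,"az":0,"claw":1},{"tx":-54,"ty":-62,"tz":0,"ax":0,"ay":0,"az":0,"claw":1},{"tx":-81,"ty":-93,"tz":0,"ax":0,"ay":0,"az":0,"claw":1},{"tx":-108,"ty":-124,"tz":0,"ax":0,"ay":0,"az":0,"claw":1},{"tx":-137,"ty":-157,"tz":0,"ax":0,"ay":0,"az":0,"claw":1}]}'
python3 -m inch '{"series":[{"tx":-27,"ty":-31,"tz":0,"ax":0,"ay":0,"az":0,"claw":1},{"tx":-54,"ty":-62,"tz":0,"ax":0,"ay":0,"az":0,"claw":1},{"tx":-81,"ty":-93,"tz":0,"ax":0,"ay":0,"az":0,"claw":1},{"tx":-108,"ty":-124,"tz":0,"ax":0,"ay":0,"az":0,"claw":1},{"tx":-137,"ty":-157,"tz":0,"ax":0,"ay":0,"az":0,"claw":1}]}'
python3 -m inch '{"series":[{"tx":-27,"ty":-31,"tz":0,"ax":0,"ay":0,"az":0.1,"claw":1},{"tx":-54,"ty":-62,"tz":0,"ax":0,"ay":0,"az":0.2,"claw":1},{"tx":-81,"ty":-93,"tz":0,"ax":0,"ay":0,"az":0.3,"claw":1},{"tx":-108,"ty":-124,"tz":0,"ax":0,"ay":0,"az":0.4,"claw":1},{"tx":-137,"ty":-157,"tz":0,"ax":0,"ay":0,"az":0.53,"claw":1}]}'
python3 - <<'E'
from h import *
p,R=pose();print(rel(p,R,[525.5,-182,200],down(.738)),rel(p,R,[525.5,-182,122],down(.738)))
E
```

```text
time_s: 0.5
position: [185.0, 596.5, 413.0]
tcp_rot: [-0.471, -3.106, 0.001]
contact_force: [0.2, 0.2, -1.0]
width: 0.675
grip_force: 0.0
time_s: 1.0
position: [269.7, 404.9, 411.3]
tcp_rot: [-0.47, -3.106, 0.001]
contact_force: [1.4, -0.4, 0.5]
width: 0.24
grip_force: 0.0
time_s: 1.5
position: [353.9, 214.3, 411.4]
tcp_rot: [-0.47, -3.106, -0.0]
contact_force: [-0.0, 0.0, -0.7]
width: 0.005
grip_force: 0.0
time_s: 2.0
position: [438.3, 23.7, 411.5]
tcp_rot: [-1.274, -2.872, -0.0]
contact_force: [0.8, 1.2, 0.6]
width: 0.006
grip_force: 0.0
(array([-211.1,  -73.4,  211.5]), array([ 0.   , -0.   , -0.002])) (array([-211.1,  -73.4,  289.5]), array([ 0.   , -0.   , -0.002]))
```

```bash
python3 -m inch '{"series":[{"tx":-42,"ty":-15,"tz":10,"ax":0,"ay":0,"az":0,"claw":1},{"tx":-84,"ty":-29,"tz":25,"ax":0,"ay":0,"az":0,"claw":1},{"tx":-127,"ty":-44,"tz":45,"ax":0,"ay":0,"az":0,"claw":1},{"tx":-169,"ty":-59,"tz":65,"ax":0,"ay":0,"az":0,"claw":1},{"tx":-211,"ty":-73,"tz":90,"ax":0,"ay":0,"az":0,"claw":1}]}'
python3 -m inch '{"series":[{"tx":0,"ty":0,"tz":45,"ax":0,"ay":0,"az":0,"claw":1},{"tx":0,"ty":0,"tz":90,"ax":0,"ay":0,"az":0,"claw":1},{"tx":0,"ty":0,"tz":135,"ax":0,"ay":0,"az":0,"claw":1},{"tx":0,"ty":0,"tz":175,"ax":0,"ay":0,"az":0,"claw":1},{"tx":0,"ty":0,"tz":199,"ax":0,"ay":0,"az":0,"claw":1}]}'
python3 - <<'E'
from h import *
p,R=pose();print(p,wj(p));h=jw(-45,-118,0)[:2]
def wp(q,d=19,r=62):
    a=q+.805+YAW;u=np.array([np.cos(a),np.sin(a)]);t=np.array([-u[1],u[0]])
    return np.r_[h+r*u-d*t,122],down(a)
for k in range(3):
    qs=np.arange(.1,1.5,.12)
    
P=[wp(q) for q in np.arange(.1,1.6,.1)]
p0,R0=p,R
for i,(a,b) in enumerate(P):
    print(i,rel(p0,R0,a,b))
    if i%5==4:p0,R0=a,b
s=snapshot("top");cv2.imwrite("pics/t1.png",cv2.resize(s["color"][110:250,255:455],None,fx=4,fy=4))
E
```

```text
time_s: 2.5
position: [526.7, -181.1, 321.4]
tcp_rot: [1.268, 2.873, 0.0]
contact_force: [0.5, 0.9, 0.1]
width: 0.003
grip_force: 0.0
time_s: 3.0
position: [524.3, -178.5, 119.6]
tcp_rot: [-1.266, -2.87, 0.001]
contact_force: [-0.5, 0.2, 0.3]
width: 0.004
grip_force: 0.0
[ 524.29773141 -178.46866085  119.60528738] [ 12.60922145 -80.1938585  119.60528738]
0 (array([ 3. , -3.3, -2.4]), array([-0.002, -0.004,  0.007]))
1 (array([ 9.3, -1.7, -2.4]), array([-0.002, -0.004, -0.093]))
2 (array([15.7, -0.7, -2.3]), array([-0.002, -0.004, -0.193]))
3 (array([22.1, -0.3, -2.3]), array([-0.001, -0.004, -0.293]))
4 (array([28.6, -0.6, -2.3]), array([-0.001, -0.004, -0.393]))
5 (array([6.3, 1.6, 0. ]), array([ 0. ,  0. , -0.1]))
6 (array([12.7,  2.5,  0. ]), array([ 0. ,  0. , -0.2]))
7 (array([19.2,  2.8,  0. ]), array([ 0. ,  0. , -0.3]))
8 (array([25.6,  2.5,  0. ]), array([ 0. ,  0. , -0.4]))
9 (array([32.1,  1.5,  0. ]), array([ 0. ,  0. , -0.5]))
10 (array([6.3, 1.6, 0. ]), array([ 0. ,  0. , -0.1]))
11 (array([12.7,  2.5,  0. ]), array([ 0. ,  0. , -0.2]))
12 (array([19.2,  2.8,  0. ]), array([ 0. ,  0. , -0.3]))
13 (array([25.6,  2.5,  0. ]), array([ 0. ,  0. , -0.4]))
14 (array([32.1,  1.5,  0. ]), array([ 0. ,  0. , -0.5]))
```

View pics/t1.png

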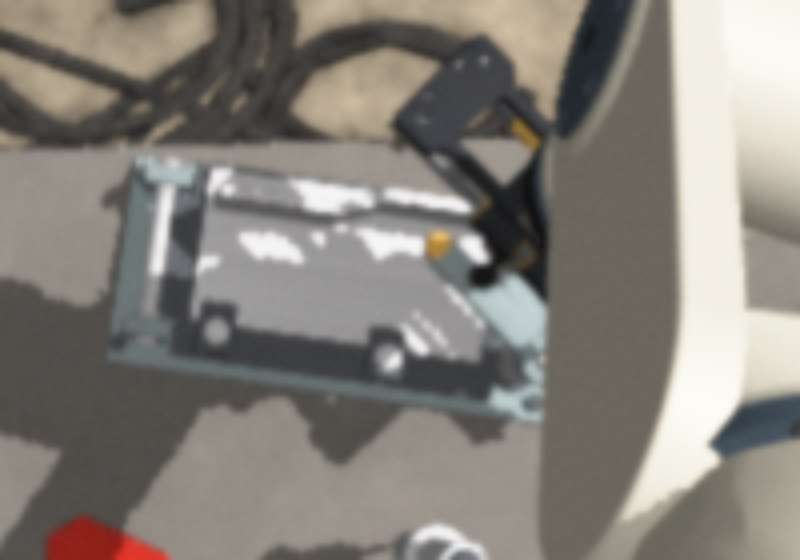

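```bash
python3 -m inch '{"series":[{"tx":3,"ty":-2,"tz":-2,"ax":0,"ay":0,"az":0,"claw":1},{"tx":9.3,"ty":-1,"tz":-2,"ax":0,"ay":0,"az":-0.09,"claw":1},{"tx":15.7,"ty":0,"tz":-2,"ax":0,"ay":0,"az":-0.19,"claw":1},{"tx":22.1,"ty":0,"tz":-2,"ax":0,"ay":0,"az":-0.29,"claw":1},{"tx":28.6,"ty":0,"tz":-2,"ax":0,"ay":0,"az":-0.39,"claw":1}]}'
python3 -m inch '{"series":[{"tx":6.3,"ty":1.6,"tz":0,"ax":0,"ay":0,"az":-0.1,"claw":1},{"tx":12.7,"ty":2.5,"tz":0,"ax":0,"ay":0,"az":-0.2,"claw":1},{"tx":19.2,"ty":2.8,"tz":0,"ax":0,"ay":0,"az":-0.3,"claw":1},{"tx":25.6,"ty":2.5,"tz":0,"ax":0,"ay":0,"az":-0.4,"claw":1},{"tx":32.1,"ty":1.5,"tz":0,"ax":0,"ay":0,"az":-0.5,"claw":1}]}'
python3 -m inch '{"series":[{"tx":6.3,"ty":1.6,"tz":0,"ax":0,"ay":0,"az":-0.1,"claw":1},{"tx":12.7,"ty":2.5,"tz":0,"ax":0,"ay":0,"az":-0.2,"claw":1},{"tx":12.7,"ty":2.5,"tz":0,"ax":0,"ay":0,"az":-0.2,"claw":1}]}'
python3 - <<'E'
from h import *
p,R=pose();print(p,wj(p),(wj(p)-[-45,-118,0]))
s=snapshot("top");cv2.imwrite("pics/t2.png",cv2.resize(s["color"][110:250,255:455],None,fx=4,fy=4))
X=cloud(s).reshape(-1,3);q=X[(X[:,2]>95)&(X[:,2]<124)];L=np.array([wj(a) for a in q]);m=(L[:,0]<0)&(L[:,0]>-110)&(abs(L[:,1]+60)<60);print(m.sum(),np.median(L[m],axis=0) if m.any() else 0)
E
```

```text
time_s: 3.55
position: [508.3, -158.2, 127.5]
tcp_rot: [0.679, 3.063, -0.001]
contact_force: [1.0, -0.8, -0.7]
width: 0.003
grip_force: 0.6
time_s: 4.05
position: [480.8, -142.9, 127.6]
tcp_rot: [-0.099, 3.134, -0.001]
contact_force: [3.4, 2.0, -0.7]
width: 0.002
grip_force: 1.8
time_s: 4.35
position: [466.1, -141.3, 127.0]
tcp_rot: [-0.408, 3.113, -0.002]
contact_force: [0.3, 0.1, -0.7]
width: 0.006
grip_force: 0.0
[ 466.13109254 -141.27147272  127.00537459] [-51.06555257 -53.50094119 127.00537459] [ -6.06555257  64.49905881 127.00537459]
1 [-53.6566084  -39.43004469 116.68856915]
```

View pics/t2.png

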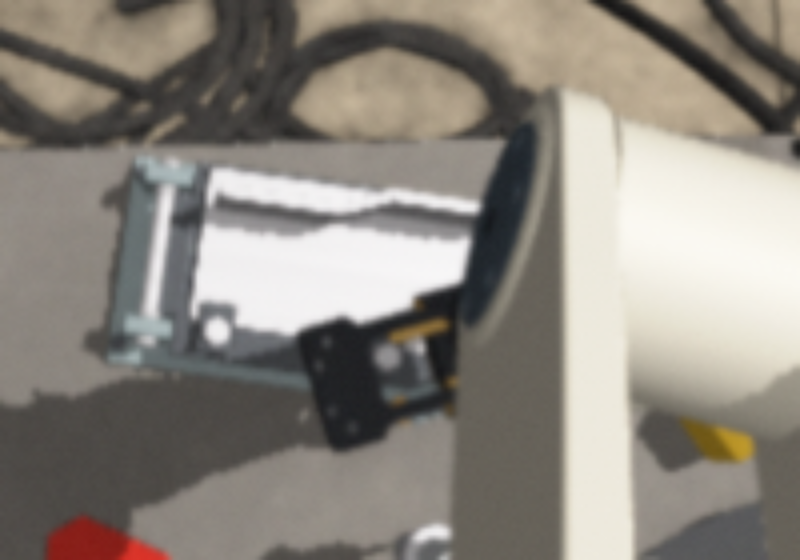

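```bash
python3 -m inch '{"series":[{"tx":-6,"ty":0,"tz":0,"ax":0,"ay":0,"az":0,"claw":1},{"tx":-6,"ty":0,"tz":-40,"ax":0,"ay":0,"az":0,"claw":1},{"tx":-6,"ty":0,"tz":-80,"ax":0,"ay":0,"az":0,"claw":0},{"tx":-6,"ty":0,"tz":-125,"ax":0,"ay":0,"az":0,"claw":0},{"tx":-6,"ty":0,"tz":-165,"ax":0,"ay":0,"az":0,"claw":0}]}'
python3 - <<'E'
from h import *
p,R=pose();print(p,wj(p),R.as_matrix().round(2).tolist())
for yaw in(YAW,np.pi/2+YAW):print(rel(p,R,[443,240.5,290],down(yaw)))
s=snapshot("scene")
X=cloud(s).reshape(-1,3);q=X[(X[:,2]>100)&(X[:,2]<124)];L=np.array([wj(a) for a in q]);m=(L[:,0]<0)&(L[:,0]>-110)&(abs(L[:,1]+60)<60);k=np.median(L[m],axis=0);print(m.sum(),k,np.arctan2(k[1]+118,k[0]+45)-.805)
E
```

```text
time_s: 4.9
position: [472.2, -139.6, 292.8]
tcp_rot: [-0.402, 3.114, -0.001]
contact_force: [0.4, 0.7, -0.5]
width: 0.242
grip_force: 0.0
[ 472.24547255 -139.61579434  292.78953016] [-45.32476833 -50.82319771 292.78953016] [[-0.97, -0.25, 0.0], [-0.25, 0.97, -0.0], [-0.0, -0.0, -1.0]]
(array([-68.3, 375.1,   2.6]), array([1.e-03, 2.e-03, 2.e+00]))
(array([-68.3, 375.1,   2.6]), array([-0.001,  0.001,  0.429]))
105 [-82.61564673 -71.2327633  115.11742147] 1.4431635707491859
```

```bash
cat >> h.py <<'E'
from scipy.spatial.transform import Slerp
def plan(p,R,n,p0=None,R0=None):
    """interpolate to pose in n rows; print per-call compact rows (start measured unless given)"""
    if p0 is None:p0,R0=pose()
    p0=np.asarray(p0,float);p=np.asarray(p,float);sl=Slerp([0,1],Ro.concatenate([R0,R]));b,Rb=p0,R0
    for i in range(1,n+1):
        q,Q=p0+(p-p0)*i/n,sl(i/n);a,r=rel(b,Rb,q,Q);print(i,*a,"|",*r)
        if i%5==0:b,Rb=q,Q;print("-- call")
E
python3 - <<'E'
from h import *
plan([443,240.5,240],down(YAW),15)
E
```

```text
1 -4.4 25.1 3.8 | 0.0 0.001 0.133
2 -8.7 50.2 7.7 | 0.001 0.001 0.267
3 -13.1 75.4 11.5 | 0.001 0.002 0.4
4 -17.4 100.5 15.4 | 0.001 0.003 0.533
5 -21.8 125.6 19.2 | 0.002 0.004 0.667
-- call
6 12.1 22.5 3.8 | 0.0 0.001 0.133
7 24.2 44.9 7.6 | 0.001 0.001 0.267
8 36.3 67.4 11.4 | 0.001 0.002 0.4
9 48.4 89.8 15.3 | 0.001 0.003 0.533
10 60.5 112.3 19.1 | 0.002 0.004 0.667
-- call
11 23.4 10.2 3.9 | 0.0 0.001 0.133
12 46.8 20.3 7.7 | 0.001 0.001 0.267
13 70.1 30.5 11.6 | 0.001 0.002 0.4
14 93.5 40.7 15.4 | 0.001 0.003 0.533
15 116.9 50.9 19.3 | 0.002 0.004 0.667
-- call
```

```bash
python3 -m inch '{"series":[{"tx":-4,"ty":25,"tz":0,"ax":0,"ay":0,"az":0.13,"claw":0},{"tx":-9,"ty":50,"tz":0,"ax":0,"ay":0,"az":0.27,"claw":0},{"tx":-13,"ty":75,"tz":0,"ax":0,"ay":0,"az":0.4,"claw":0},{"tx":-17,"ty":100,"tz":0,"ax":0,"ay":0,"az":0.53,"claw":0},{"tx":-22,"ty":126,"tz":0,"ax":0,"ay":0,"az":0.667,"claw":0}]}'
python3 -m inch '{"series":[{"tx":12,"ty":22,"tz":0,"ax":0,"ay":0,"az":0.13,"claw":0},{"tx":24,"ty":45,"tz":0,"ax":0,"ay":0,"az":0.27,"claw":0},{"tx":36,"ty":67,"tz":0,"ax":0,"ay":0,"az":0.4,"claw":0},{"tx":48,"ty":90,"tz":0,"ax":0,"ay":0,"az":0.53,"claw":0},{"tx":60,"ty":112,"tz":0,"ax":0,"ay":0,"az":0.667,"claw":0}]}'
python3 -m inch '{"series":[{"tx":23,"ty":10,"tz":8,"ax":0,"ay":0,"az":0.13,"claw":0},{"tx":47,"ty":20,"tz":16,"ax":0,"ay":0,"az":0.27,"claw":0},{"tx":70,"ty":30,"tz":24,"ax":0,"ay":0,"az":0.4,"claw":0},{"tx":94,"ty":41,"tz":32,"ax":0,"ay":0,"az":0.53,"claw":0},{"tx":117,"ty":51,"tz":40,"ax":0,"ay":0,"az":0.667,"claw":0}]}'
python3 -m inch '{"series":[{"tx":0,"ty":0,"tz":0,"ax":0,"ay":0,"az":0,"claw":0}]}'
python3 - <<'E'
from h import *
p,R=pose();print(p,get_state()["joint_positions"].round(2))
for z in(200,143):print(rel(p,R,[443,240.5,z],down(YAW)))
E
```

```text
time_s: 5.45
position: [460.9, -11.1, 290.4]
tcp_rot: [0.648, 3.073, 0.0]
contact_force: [0.4, 0.2, 0.3]
width: 0.72
grip_force: 0.0
time_s: 5.95
position: [450.3, 115.9, 290.4]
tcp_rot: [1.618, 2.692, 0.001]
contact_force: [-0.6, 0.5, -0.6]
width: 1.003
grip_force: 0.0
time_s: 6.45
position: [439.4, 243.3, 250.0]
tcp_rot: [2.41, 2.015, 0.001]
contact_force: [-0.3, -0.3, 0.1]
width: 1.0
grip_force: 0.0
time_s: 6.55
position: [438.9, 244.0, 249.3]
tcp_rot: [-2.406, -2.019, 0.001]
contact_force: [-0.1, 0.0, 0.3]
width: 1.0
grip_force: 0.0
[438.85877416 244.0098675  249.2717906 ] [0.5  0.14 1.87 0.   1.13 0.68]
(array([-2.7,  4.7, 49.3]), array([-0.001, -0.   , -0.003]))
(array([ -2.8,   4.8, 106.3]), array([-0.001, -0.   , -0.003]))
```

```bash
python3 -m inch '{"series":[{"tx":-2.7,"ty":4.8,"tz":30,"ax":0,"ay":0,"az":0,"claw":0},{"tx":-2.7,"ty":4.8,"tz":60,"ax":0,"ay":0,"az":0,"claw":0},{"tx":-2.7,"ty":4.8,"tz":90,"ax":0,"ay":0,"az":0,"claw":0},{"tx":-2.7,"ty":4.8,"tz":108,"ax":0,"ay":0,"az":0,"claw":0.5},{"tx":-2.7,"ty":4.8,"tz":108,"ax":0,"ay":0,"az":0,"claw":0.7}]}' 8
python3 -m inch '{"series":[{"tx":0,"ty":0,"tz":0,"ax":0,"ay":0,"az":0,"claw":1},{"tx":0,"ty":0,"tz":0,"ax":0,"ay":0,"az":0,"claw":1},{"tx":0,"ty":0,"tz":0,"ax":0,"ay":0,"az":0,"claw":1},{"tx":0,"ty":0,"tz":0,"ax":0,"ay":0,"az":0,"claw":1},{"tx":0,"ty":0,"tz":0,"ax":0,"ay":0,"az":0,"claw":1}]}' 8
```

```text
time_s: 7.05
position: [442.3, 236.9, 140.2]
tcp_rot: [-2.401, -2.025, 0.006]
contact_force: [0.3, -0.2, -0.1]
width: 0.849
grip_force: 0.0
time_s: 7.55
position: [443.6, 238.3, 142.6]
tcp_rot: [2.403, 2.024, 0.002]
contact_force: [-0.4, 0.5, 0.6]
width: 0.412
grip_force: 0.0
```

```bash
python3 -m inch '{"series":[{"tx":1.5,"ty":0,"tz":1,"ax":0,"ay":0,"az":0,"claw":1},{"tx":1.5,"ty":0,"tz":1,"ax":0,"ay":0,"az":0,"claw":1},{"tx":1.5,"ty":0,"tz":1,"ax":0,"ay":0,"az":0,"claw":1},{"tx":1.5,"ty":0,"tz":1,"ax":0,"ay":0,"az":0,"claw":1},{"tx":1.5,"ty":0,"tz":1,"ax":0,"ay":0,"az":0,"claw":1}]}' 8
python3 -m inch '{"series":[{"tx":0,"ty":0,"tz":0,"ax":0,"ay":0,"az":0,"claw":1},{"tx":0,"ty":0,"tz":0,"ax":0,"ay":0,"az":0,"claw":1}]}' 8
```

```text
time_s: 8.05
position: [443.5, 239.6, 140.9]
tcp_rot: [-2.403, -2.024, 0.0]
contact_force: [-0.6, 0.5, -0.7]
width: 0.187
grip_force: 8.0
time_s: 8.25
position: [443.5, 239.6, 140.9]
tcp_rot: [2.403, 2.024, -0.0]
contact_force: [-0.7, 0.1, -0.3]
width: 0.187
grip_force: 8.0
```

```bash
python3 -m inch '{"series":[{"tx":0,"ty":0,"tz":0,"ax":0,"ay":0,"az":0,"claw":1},{"tx":0,"ty":0,"tz":0,"ax":0,"ay":0,"az":0,"claw":1},{"tx":0,"ty":0,"tz":0,"ax":0,"ay":0,"az":0,"claw":1},{"tx":0,"ty":0,"tz":0,"ax":0,"ay":0,"az":0,"claw":1}]}' 45
python3 -m inch '{"series":[{"tx":0,"ty":0,"tz":0,"ax":0,"ay":0,"az":0.06,"claw":1},{"tx":0,"ty":0,"tz":0,"ax":0,"ay":0,"az":0.12,"claw":1},{"tx":0,"ty":0,"tz":0,"ax":0,"ay":0,"az":0,"claw":1},{"tx":0,"ty":0,"tz":0,"ax":0,"ay":0,"az":0,"claw":1}]}' 45
```

```text
time_s: 8.65
position: [443.5, 239.6, 141.0]
tcp_rot: [-2.403, -2.024, 0.0]
contact_force: [0.1, 0.3, -1.5]
width: 0.177
grip_force: 45.0
time_s: 9.05
position: [443.5, 239.6, 141.0]
tcp_rot: [-2.401, -2.026, 0.0]
contact_force: [1.3, 0.5, -2.1]
width: 0.179
grip_force: 45.0
```

```bash
cat >> h.py <<'E'
LEN=117.
def tp(x,y,z,lean=np.pi/6,yawj=0,L=None):
    """TCP pose for tip at jig x,y,z"""
    L=L or LEN
    Rj=Ro.from_euler('z',YAW);a=np.array([-np.sin(lean),0,np.cos(lean)])
    yv=np.array([np.cos(lean),0,np.sin(lean)])
    M=np.c_[np.cross(yv,-a),yv,-a]
    return jw(x,y,z)+Rj.apply(a)*L,Rj*Ro.from_matrix(M)
def tip(L=None):
    p,R=pose();return wj(p+R.apply([0,0,1])*(L or LEN))
E
python3 -m inch '{"series":[{"tx":0,"ty":0,"tz":-15,"ax":0,"ay":0,"az":0,"claw":1},{"tx":0,"ty":0,"tz":-40,"ax":0,"ay":0,"az":0,"claw":1},{"tx":0,"ty":0,"tz":-75,"ax":0,"ay":0,"az":0,"claw":1},{"tx":0,"ty":0,"tz":-115,"ax":0,"ay":0,"az":0,"claw":1},{"tx":0,"ty":0,"tz":-150,"ax":0,"ay":0,"az":0,"claw":1}]}' 55
python3 - <<'E'
from h import *
p,R=pose();print(p,get_state()["contact_force"])
a,A=tp(12,76,85);print(a);b=np.r_[a[:2],290]
plan(b,down(YAW),8)
print("lean");plan(a,A,5,b,down(YAW))
E
```

```text
time_s: 9.55
position: [443.5, 239.6, 292.9]
tcp_rot: [2.406, 2.02, 0.001]
contact_force: [0.6, 0.5, 0.1]
width: 0.175
grip_force: 55.0
[443.4809093  239.58282861 292.87133103] [0.59876503 0.53063353 0.13533208]
[492.79377554 -14.4628004  186.32497224]
1 -30.2 11.6 0.4 | 0.0 -0.0 -0.0
2 -60.4 23.1 0.7 | 0.0 -0.0 -0.001
3 -90.6 34.7 1.1 | 0.0 -0.0 -0.001
4 -120.8 46.3 1.4 | 0.0 -0.0 -0.001
5 -151.0 57.9 1.8 | 0.0 -0.0 -0.001
-- call
6 -30.2 11.5 0.4 | 0.0 -0.0 -0.0
7 -60.4 23.1 0.7 | 0.0 -0.0 -0.001
8 -90.7 34.6 1.1 | 0.0 -0.0 -0.001
lean
1 0.0 0.0 20.7 | -0.105 0.0 0.0
2 0.0 0.0 41.5 | -0.209 0.0 0.0
3 0.0 0.0 62.2 | -0.314 0.0 0.0
4 0.0 0.0 82.9 | -0.419 -0.0 0.0
5 0.0 0.0 103.7 | -0.524 0.0 -0.0
-- call
```

```bash
python3 -m inch '{"series":[{"tx":-30,"ty":12,"tz":0,"ax":0,"ay":0,"az":0,"claw":1},{"tx":-60,"ty":23,"tz":0,"ax":0,"ay":0,"az":0,"claw":1},{"tx":-91,"ty":35,"tz":0,"ax":0,"ay":0,"az":0,"claw":1},{"tx":-121,"ty":46,"tz":0,"ax":0,"ay":0,"az":0,"claw":1},{"tx":-151,"ty":58,"tz":0,"ax":0,"ay":0,"az":0,"claw":1}]}'
python3 -m inch '{"series":[{"tx":-30,"ty":12,"tz":0,"ax":0,"ay":0,"az":0,"claw":1},{"tx":-60,"ty":23,"tz":0,"ax":0,"ay":0,"az":0,"claw":1},{"tx":-91,"ty":35,"tz":0,"ax":0,"ay":0,"az":0,"claw":1}]}'
python3 -m inch '{"series":[{"tx":0,"ty":0,"tz":12,"ax":-0.105,"ay":0,"az":0,"claw":1},{"tx":0,"ty":0,"tz":24,"ax":-0.21,"ay":0,"az":0,"claw":1},{"tx":0,"ty":0,"tz":36,"ax":-0.315,"ay":0,"az":0,"claw":1},{"tx":0,"ty":0,"tz":48,"ax":-0.42,"ay":0,"az":0,"claw":1},{"tx":0,"ty":0,"tz":60,"ax":-0.524,"ay":0,"az":0,"claw":1}]}'
python3 -m inch '{"series":[{"tx":0,"ty":0,"tz":0,"ax":0,"ay":0,"az":0,"claw":1},{"tx":0,"ty":0,"tz":0,"ax":0,"ay":0,"az":0,"claw":1}]}'
python3 - <<'E'
from h import *
print(tip(),get_state()["contact_force"],get_state()["moment"])
p,R=pose();print(rel(p,R,*tp(12,76,75)))
for n in("scene","top"):
    s=snapshot(n);np.savez(n+"1.npz",**s)
    u,v=proj(s,[jw(*tip())])[0];print(n,u,v)
    u,v=int(u),int(v);c=s["color"][max(0,v-65):v+65,max(0,u-65):u+65];cv2.imwrite(f"pics/c_{n}.png",c)
a=[cv2.resize(cv2.imread(f"pics/c_{n}.png"),(400,400),interpolation=cv2.INTER_CUBIC) for n in("scene","top")]
cv2.imwrite("pics/c.png",np.hstack(a))
E
```

```text
time_s: 10.05
position: [474.9, 79.7, 291.1]
tcp_rot: [2.406, 2.02, 0.0]
contact_force: [0.1, 0.1, -1.0]
width: 0.176
grip_force: 55.0
time_s: 10.35
position: [494.0, -16.0, 291.1]
tcp_rot: [2.406, 2.02, 0.0]
contact_force: [0.7, 0.4, -0.4]
width: 0.175
grip_force: 55.0
time_s: 10.85
position: [493.8, -14.4, 231.2]
tcp_rot: [2.067, 1.736, 0.473]
contact_force: [0.6, -1.7, -0.6]
width: 0.178
grip_force: 55.0
time_s: 11.05
position: [493.8, -14.7, 231.3]
tcp_rot: [2.07, 1.741, 0.465]
contact_force: [0.5, -0.3, -1.6]
width: 0.174
grip_force: 55.0
[ 12.82915047  75.99525786 129.8107657 ] [ 0.45069683 -0.33472782 -1.5640863 ] [-0.05609878  0.3738529  -0.01687561]
(array([  0. , -28.3,  47.1]), array([-0.002, -0.   , -0.   ]))
scene 343.91201715406737 209.61286222112872
top 313.9876573496201 158.66651360845654
```

View pics/c.png

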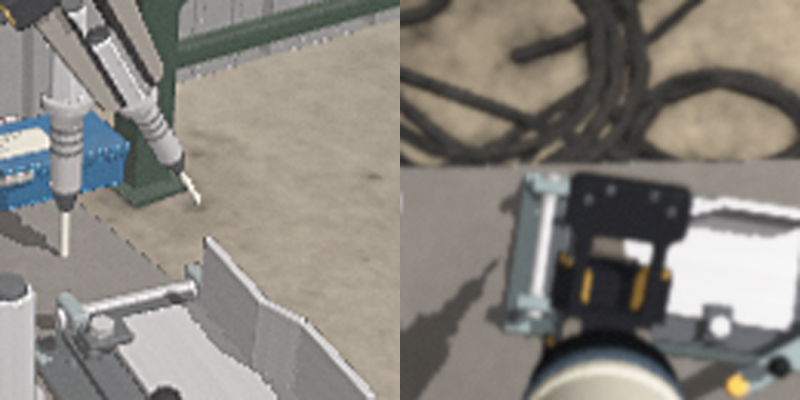

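```bash
python3 -m inch '{"series":[{"tx":0,"ty":-7,"tz":12,"ax":0,"ay":0,"az":0,"claw":1},{"tx":0,"ty":-14,"tz":24,"ax":0,"ay":0,"az":0,"claw":1},{"tx":0,"ty":-21,"tz":36,"ax":0,"ay":0,"az":0,"claw":1},{"tx":0,"ty":-28,"tz":47,"ax":0,"ay":0,"az":0,"claw":1},{"tx":0,"ty":-31,"tz":52,"ax":0,"ay":0,"az":0,"claw":1}]}'
python3 -m inch '{"series":[{"tx":0,"ty":0,"tz":0,"ax":0,"ay":0,"az":0,"claw":1},{"tx":0,"ty":0,"tz":0,"ax":0,"ay":0,"az":0,"claw":1}]}'
python3 - <<'E'
from h import *
print(tip(),get_state()["contact_force"],get_state()["moment"])
p,R=pose();print(rel(p,R,*tp(14,76,60)))
s=np.load("scene0.npz")
print(proj(s,[jw(19,88,100),jw(25,88,100),jw(31,-88,95),jw(37,-88,95),jw(31,-88,45)]).round(1).tolist(),"seen ul 346.2,222; ur(399,272); low ~(395.5,294)")
E
```

```text
time_s: 11.65
position: [494.4, -14.9, 170.4]
tcp_rot: [2.069, 1.74, 0.465]
contact_force: [-0.1, 0.0, -1.4]
width: 0.175
grip_force: 55.0
time_s: 11.85
position: [494.2, -14.7, 171.2]
tcp_rot: [2.067, 1.74, 0.467]
contact_force: [-0.6, -0.6, -1.4]
width: 0.178
grip_force: 55.0
[13.51846899 76.03036471 69.95882639] [-0.60320551 -0.62588607 -1.39878497] [ 0.04614319  0.40422831 -0.01130776]
(array([-0. , -4.5,  8.9]), array([ 0.001, -0.   ,  0.   ]))
[[342.3, 220.0], [345.1, 219.4], [397.1, 274.2], [400.3, 273.4], [393.7, 297.4]] seen ul 346.2,222; ur(399,272); low ~(395.5,294)
```

```bash
python3 -m inch '{"series":[{"tx":0,"ty":-2,"tz":3.6,"ax":0,"ay":0,"az":0,"claw":1},{"tx":0,"ty":-3.5,"tz":7.2,"ax":0,"ay":0,"az":0,"claw":1},{"tx":0,"ty":-5.3,"tz":10.8,"ax":0,"ay":0,"az":0,"claw":1},{"tx":0,"ty":-7,"tz":14.4,"ax":0,"ay":0,"az":0,"claw":1},{"tx":0,"ty":-7,"tz":14.4,"ax":0,"ay":0,"az":0,"claw":1}]}'
python3 -m inch '{"series":[{"tx":0,"ty":-0.5,"tz":0.87,"ax":0,"ay":0,"az":0,"claw":1},{"tx":0,"ty":-1,"tz":1.73,"ax":0,"ay":0,"az":0,"claw":1},{"tx":0,"ty":-1,"tz":1.73,"ax":0,"ay":0,"az":0,"claw":1}]}'
python3 - <<'E'
from h import *
print(tip(),get_state()["contact_force"],get_state()["moment"])
E
python3 -m inch '{"series":[{"tx":0,"ty":-0.5,"tz":0.87,"ax":0,"ay":0,"az":0,"claw":1},{"tx":0,"ty":-1,"tz":1.73,"ax":0,"ay":0,"az":0,"claw":1},{"tx":0,"ty":-1,"tz":1.73,"ax":0,"ay":0,"az":0,"claw":1}]}'
python3 - <<'E'
from h import *
print(tip(),get_state()["contact_force"],get_state()["moment"])
E
```

```text
time_s: 12.35
position: [493.9, -14.8, 153.8]
tcp_rot: [2.068, 1.742, 0.466]
contact_force: [0.1, 0.0, -0.7]
width: 0.181
grip_force: 55.0
time_s: 12.65
position: [494.3, -14.7, 152.5]
tcp_rot: [2.067, 1.741, 0.467]
contact_force: [0.9, -0.9, -0.7]
width: 0.174
grip_force: 55.0
[13.60790937 76.03963905 51.1711001 ] [ 0.8792066  -0.93778631 -0.68420325] [0.02120115 0.37182678 0.00105437]
time_s: 12.95
position: [494.4, -14.7, 150.5]
tcp_rot: [2.067, 1.741, 0.467]
contact_force: [0.3, 0.8, -0.9]
width: 0.179
grip_force: 55.0
[13.65620107 76.07304822 49.18086863] [ 0.31479452  0.84837917 -0.85037771] [-0.034591    0.32838935 -0.00735263]
```

```bash
python3 -m inch '{"series":[{"tx":0,"ty":-0.5,"tz":0.87,"ax":0,"ay":0,"az":0,"claw":1},{"tx":0,"ty":-0.5,"tz":0.87,"ax":0,"ay":0,"az":0,"claw":1}]}'
python3 -c "
from h import *
print(tip(),get_state()['contact_force'],get_state()['moment'])"
python3 -m inch '{"series":[{"tx":0,"ty":-0.5,"tz":0.87,"ax":0,"ay":0,"az":0,"claw":1},{"tx":0,"ty":-0.5,"tz":0.87,"ax":0,"ay":0,"az":0,"claw":1}]}'
python3 -c "
from h import *
print(tip(),get_state()['contact_force'],get_state()['moment'])"
```

```text
time_s: 13.15
position: [494.5, -14.7, 149.6]
tcp_rot: [2.067, 1.741, 0.467]
contact_force: [1.3, -0.2, 0.6]
width: 0.173
grip_force: 55.0
[13.84266208 76.13044026 48.3403405 ] [ 1.25843268 -0.2352513   0.55648641] [-0.07220863  0.20114745 -0.01780874]
time_s: 13.35
position: [494.7, -14.7, 148.7]
tcp_rot: [2.067, 1.741, 0.468]
contact_force: [0.1, -1.1, 1.2]
width: 0.178
grip_force: 55.0
[14.01320204 76.19467902 47.43663432] [ 0.12408055 -1.13429078  1.23599525] [-0.20577164  0.01518522 -0.05234012]
```

```bash
cat > st.py <<'E'
from h import *
s=get_state();f=wj(np.r_[s['contact_force'][:2]+O,s['contact_force'][2]]);m=wj(np.r_[s['moment'][:2]+O,s['moment'][2]])
print("tip",tip().round(2),"Fj",f.round(1),"Mj",m.round(2),"t",s["time_s"])
E
python3 -m inch '{"series":[{"tx":0,"ty":0.45,"tz":0.25,"ax":0,"ay":0,"az":0,"claw":1},{"tx":0,"ty":0.87,"tz":0.5,"ax":0,"ay":0,"az":0,"claw":1},{"tx":0,"ty":0.87,"tz":0.5,"ax":0,"ay":0,"az":0,"claw":1}]}' >/dev/null; python3 st.py
python3 -m inch '{"series":[{"tx":0,"ty":0.45,"tz":0.25,"ax":0,"ay":0,"az":0,"claw":1},{"tx":0,"ty":0.87,"tz":0.5,"ax":0,"ay":0,"az":0,"claw":1},{"tx":0,"ty":0.87,"tz":0.5,"ax":0,"ay":0,"az":0,"claw":1}]}' >/dev/null; python3 st.py
python3 -m inch '{"series":[{"tx":0,"ty":0.45,"tz":0.25,"ax":0,"ay":0,"az":0,"claw":1},{"tx":0,"ty":0.45,"tz":0.25,"ax":0,"ay":0,"az":0,"claw":1}]}' >/dev/null; python3 st.py
```

```text
tip [14.57 76.03 47.16] Fj [0.3 0.3 0.5] Mj [-0.06  0.17  0.03] t 13.65
tip [15.46 75.99 47.05] Fj [-1.3 -0.1  1.1] Mj [-0.11  0.31 -0.02] t 13.95
tip [16.13 76.04 47.18] Fj [-1.1 -1.2  0.8] Mj [-0.1   0.38 -0.06] t 14.15
```

```bash

python3 -m inch '{"series":[{"tx":0,"ty":0.45,"tz":0.25,"ax":0,"ay":0,"az":0,"claw":1},{"tx":0,"ty":0.45,"tz":0.25,"ax":0,"ay":0,"az":0,"claw":1}]}' >/dev/null; python3 st.py
python3 -m inch '{"series":[{"tx":0,"ty":0.45,"tz":0.25,"ax":0,"ay":0,"az":0,"claw":1},{"tx":0,"ty":0.45,"tz":0.25,"ax":0,"ay":0,"az":0,"claw":1}]}' >/dev/null; python3 st.py
python3 -m inch '{"series":[{"tx":0,"ty":0.45,"tz":0.25,"ax":0,"ay":0,"az":0,"claw":1},{"tx":0,"ty":0.45,"tz":0.25,"ax":0,"ay":0,"az":0,"claw":1}]}' >/dev/null; python3 st.py
```

```text
tip [16.68 76.05 47.22] Fj [-0.9 -0.8  0.9] Mj [-0.12  0.32 -0.02] t 14.35
tip [17.23 76.06 47.25] Fj [-0.9 -0.   1.4] Mj [-0.1   0.32  0.03] t 14.55
tip [17.77 76.08 47.27] Fj [-0.3 -1.2  1.4] Mj [-0.17  0.28 -0.  ] t 14.75
```

```bash

python3 -m inch '{"series":[{"tx":0,"ty":0.45,"tz":0.25,"ax":0,"ay":0,"az":0,"claw":1},{"tx":0,"ty":0.45,"tz":0.25,"ax":0,"ay":0,"az":0,"claw":1}]}' >/dev/null; python3 st.py
python3 -m inch '{"series":[{"tx":0,"ty":0.45,"tz":0.25,"ax":0,"ay":0,"az":0,"claw":1},{"tx":0,"ty":0.45,"tz":0.25,"ax":0,"ay":0,"az":0,"claw":1}]}' >/dev/null; python3 st.py
python3 -m inch '{"series":[{"tx":0,"ty":0.45,"tz":0.25,"ax":0,"ay":0,"az":0,"claw":1},{"tx":0,"ty":0.45,"tz":0.25,"ax":0,"ay":0,"az":0,"claw":1}]}' >/dev/null; python3 st.py
```

```text
tip [18.33 76.1  47.3 ] Fj [ 0.5 -0.7  0.5] Mj [-0.1   0.32  0.  ] t 14.95
tip [18.83 76.07 47.31] Fj [-0.6 -0.9  2. ] Mj [-0.15  0.3  -0.03] t 15.15
tip [19.21 76.05 47.23] Fj [-0.3  0.2  1.8] Mj [-0.1   0.34 -0.02] t 15.35
```

```bash

python3 -m inch '{"series":[{"tx":0,"ty":0.45,"tz":0.25,"ax":0,"ay":0,"az":0,"claw":1},{"tx":0,"ty":0.45,"tz":0.25,"ax":0,"ay":0,"az":0,"claw":1}]}' >/dev/null; python3 st.py
python3 -m inch '{"series":[{"tx":0,"ty":0.45,"tz":0.25,"ax":0,"ay":0,"az":0,"claw":1},{"tx":0,"ty":0.45,"tz":0.25,"ax":0,"ay":0,"az":0,"claw":1}]}' >/dev/null; python3 st.py
```

```text
tip [19.79 76.06 47.28] Fj [-2.1 -0.4  0.6] Mj [-0.09  0.3   0.01] t 15.55
tip [20.33 76.06 47.3 ] Fj [-0.8  0.3  2.1] Mj [-0.06  0.31 -0.03] t 15.75
```

```bash

python3 -m inch '{"series":[{"tx":0,"ty":0.45,"tz":0.25,"ax":0,"ay":0,"az":0,"claw":1},{"tx":0,"ty":0.45,"tz":0.25,"ax":0,"ay":0,"az":0,"claw":1}]}' >/dev/null; python3 st.py
python3 -m inch '{"series":[{"tx":0,"ty":0.45,"tz":0.25,"ax":0,"ay":0,"az":0,"claw":1},{"tx":0,"ty":0.45,"tz":0.25,"ax":0,"ay":0,"az":0,"claw":1}]}' >/dev/null; python3 st.py
python3 -m inch '{"series":[{"tx":0,"ty":0.45,"tz":0.25,"ax":0,"ay":0,"az":0,"claw":1},{"tx":0,"ty":0.45,"tz":0.25,"ax":0,"ay":0,"az":0,"claw":1}]}' >/dev/null; python3 st.py
```

```text
tip [20.75 76.04 47.25] Fj [-0.7  1.   1.2] Mj [-0.07  0.33 -0.03] t 15.95
tip [21.09 75.98 47.13] Fj [-2.   0.1  1.3] Mj [-0.07  0.51 -0.01] t 16.15
tip [21.5  75.96 47.07] Fj [-1.7  0.6  0.9] Mj [-0.05  0.73  0.08] t 16.35
```

```bash

python3 -m inch '{"series":[{"tx":0,"ty":-0.8,"tz":-0.45,"ax":0,"ay":0,"az":0,"claw":1},{"tx":0,"ty":-1.5,"tz":-0.85,"ax":0,"ay":0,"az":0,"claw":1},{"tx":0,"ty":-1.5,"tz":-0.85,"ax":0,"ay":0,"az":0,"claw":1}]}' >/dev/null; python3 st.py
python3 -m inch '{"series":[{"tx":-3,"ty":0,"tz":0.1,"ax":0,"ay":0,"az":0,"claw":1},{"tx":-7,"ty":-0.1,"tz":0.2,"ax":0,"ay":0,"az":0,"claw":1},{"tx":-11,"ty":-0.15,"tz":0.3,"ax":0,"ay":0,"az":0,"claw":1},{"tx":-15,"ty":-0.2,"tz":0.4,"ax":0,"ay":0,"az":0,"claw":1},{"tx":-20,"ty":-0.3,"tz":0.5,"ax":0,"ay":0,"az":0,"claw":1}]}' >/dev/null; python3 st.py
```

```text
tip [20.39 76.16 47.59] Fj [-0.5 -0.4  1.1] Mj [-0.12  0.26 -0.11] t 16.65
tip [20.49 56.09 46.99] Fj [-1.2  1.6  1. ] Mj [0.37 0.21 0.26] t 17.15
```

```bash

python3 -m inch '{"series":[{"tx":-4,"ty":-0.4,"tz":0.2,"ax":0,"ay":0,"az":0,"claw":1},{"tx":-8,"ty":-0.5,"tz":0.3,"ax":0,"ay":0,"az":0,"claw":1},{"tx":-12,"ty":-0.6,"tz":0.4,"ax":0,"ay":0,"az":0,"claw":1},{"tx":-16,"ty":-0.6,"tz":0.6,"ax":0,"ay":0,"az":0,"claw":1},{"tx":-20,"ty":-0.7,"tz":0.7,"ax":0,"ay":0,"az":0,"claw":1}]}' >/dev/null; python3 st.py
python3 -m inch '{"series":[{"tx":-4,"ty":-0.1,"tz":0.1,"ax":0,"ay":0,"az":0,"claw":1},{"tx":-8,"ty":-0.1,"tz":0.2,"ax":0,"ay":0,"az":0,"claw":1},{"tx":-12,"ty":-0.2,"tz":0.3,"ax":0,"ay":0,"az":0,"claw":1},{"tx":-16,"ty":-0.2,"tz":0.4,"ax":0,"ay":0,"az":0,"claw":1},{"tx":-20,"ty":-0.3,"tz":0.5,"ax":0,"ay":0,"az":0,"claw":1}]}' >/dev/null; python3 st.py
```

```text
tip [20.44 35.95 46.16] Fj [-0.6  1.4  0.6] Mj [0.29 0.19 0.22] t 17.65
tip [20.41 15.84 45.58] Fj [-0.6  0.8  1. ] Mj [0.31 0.08 0.23] t 18.15
```

```bash

python3 -m inch '{"series":[{"tx":-4,"ty":0.3,"tz":0.3,"ax":0,"ay":0,"az":0,"claw":1},{"tx":-8,"ty":1.7,"tz":1.25,"ax":0,"ay":0,"az":0,"claw":1},{"tx":-12,"ty":3.2,"tz":2.25,"ax":0,"ay":0,"az":0,"claw":1},{"tx":-16,"ty":4.6,"tz":3.2,"ax":0,"ay":0,"az":0,"claw":1},{"tx":-20,"ty":6.1,"tz":4.15,"ax":0,"ay":0,"az":0,"claw":1}]}' >/dev/null; python3 st.py
```

```text
tip [27.48 -4.25 44.78] Fj [-1.6  1.6  0.7] Mj [0.23 0.26 0.17] t 18.65
```

```bash

python3 -m inch '{"series":[{"tx":-4,"ty":1.3,"tz":0.9,"ax":0,"ay":0,"az":0,"claw":1},{"tx":-8,"ty":2.7,"tz":1.8,"ax":0,"ay":0,"az":0,"claw":1},{"tx":-12,"ty":3.6,"tz":2.4,"ax":0,"ay":0,"az":0,"claw":1},{"tx":-16,"ty":3.6,"tz":2.5,"ax":0,"ay":0,"az":0,"claw":1},{"tx":-20,"ty":3.5,"tz":2.6,"ax":0,"ay":0,"az":0,"claw":1}]}' >/dev/null; python3 st.py
```

```text
tip [ 32.17 -24.29  44.54] Fj [0.6 1.  1.5] Mj [0.27 0.09 0.21] t 19.15
```

```bash

python3 -m inch '{"series":[{"tx":-4,"ty":-0.1,"tz":0.2,"ax":0,"ay":0,"az":0,"claw":1},{"tx":-8,"ty":-0.1,"tz":0.4,"ax":0,"ay":0,"az":0,"claw":1},{"tx":-12,"ty":-0.2,"tz":0.5,"ax":0,"ay":0,"az":0,"claw":1},{"tx":-16,"ty":-0.2,"tz":0.6,"ax":0,"ay":0,"az":0,"claw":1},{"tx":-20,"ty":-0.3,"tz":0.7,"ax":0,"ay":0,"az":0,"claw":1}]}' >/dev/null; python3 st.py
python3 -m inch '{"series":[{"tx":-4,"ty":-0.1,"tz":0.1,"ax":0,"ay":0,"az":0,"claw":1},{"tx":-8,"ty":-0.1,"tz":0.2,"ax":0,"ay":0,"az":0,"claw":1},{"tx":-12,"ty":-0.2,"tz":0.3,"ax":0,"ay":0,"az":0,"claw":1},{"tx":-16,"ty":-0.2,"tz":0.4,"ax":0,"ay":0,"az":0,"claw":1},{"tx":-20,"ty":-0.3,"tz":0.5,"ax":0,"ay":0,"az":0,"claw":1}]}' >/dev/null; python3 st.py
```

```text
tip [ 32.14 -44.28  43.73] Fj [-0.1  1.4  1.8] Mj [0.31 0.02 0.23] t 19.65
tip [ 32.04 -64.23  43.05] Fj [0.5 1.7 2.1] Mj [0.34 0.05 0.23] t 20.15
```

```bash

python3 -m inch '{"series":[{"tx":-3,"ty":-0.1,"tz":0.1,"ax":0,"ay":0,"az":0,"claw":1},{"tx":-6,"ty":-0.1,"tz":0.15,"ax":0,"ay":0,"az":0,"claw":1},{"tx":-9,"ty":-0.1,"tz":0.2,"ax":0,"ay":0,"az":0,"claw":1},{"tx":-12,"ty":-0.2,"tz":0.3,"ax":0,"ay":0,"az":0,"claw":1},{"tx":-15,"ty":-0.2,"tz":0.4,"ax":0,"ay":0,"az":0,"claw":1}]}' >/dev/null; python3 st.py
python3 -m inch '{"series":[{"tx":0,"ty":0,"tz":0,"ax":0,"ay":0,"az":0,"claw":1}]}' >/dev/null; python3 st.py
```

```text
tip [ 31.67 -79.08  42.28] Fj [0.4 2.  0.5] Mj [ 0.51 -0.08  0.3 ] t 20.65
tip [ 31.72 -79.24  42.31] Fj [0.6 1.2 1.1] Mj [0.16 0.09 0.16] t 20.75
```

```bash

python3 -m inch '{"series":[{"tx":0,"ty":0.45,"tz":0.25,"ax":0,"ay":0,"az":0,"claw":1},{"tx":0,"ty":0.87,"tz":0.5,"ax":0,"ay":0,"az":0,"claw":1},{"tx":0,"ty":0.87,"tz":0.5,"ax":0,"ay":0,"az":0,"claw":1}]}' >/dev/null; python3 st.py
python3 -m inch '{"series":[{"tx":0,"ty":0.45,"tz":0.25,"ax":0,"ay":0,"az":0,"claw":1},{"tx":0,"ty":0.45,"tz":0.25,"ax":0,"ay":0,"az":0,"claw":1}]}' >/dev/null; python3 st.py
python3 -m inch '{"series":[{"tx":0,"ty":0.45,"tz":0.25,"ax":0,"ay":0,"az":0,"claw":1},{"tx":0,"ty":0.45,"tz":0.25,"ax":0,"ay":0,"az":0,"claw":1}]}' >/dev/null; python3 st.py
python3 -m inch '{"series":[{"tx":0,"ty":0.45,"tz":0.25,"ax":0,"ay":0,"az":0,"claw":1},{"tx":0,"ty":0.45,"tz":0.25,"ax":0,"ay":0,"az":0,"claw":1}]}' >/dev/null; python3 st.py
```

```text
tip [ 32.66 -78.95  42.23] Fj [-0.6 -0.   0.8] Mj [-0.12  0.3  -0.06] t 21.05
tip [ 33.26 -78.88  42.32] Fj [-0.7 -0.3  2.2] Mj [-0.14  0.31 -0.05] t 21.25
tip [ 33.58 -78.81  42.19] Fj [-1.7 -0.4  0.6] Mj [-0.15  0.5  -0.01] t 21.45
tip [ 34.   -78.78  42.14] Fj [-2.8 -0.   0.8] Mj [-0.09  0.7  -0.  ] t 21.65
```

```bash

python3 -m inch '{"series":[{"tx":0,"ty":-1.7,"tz":-1,"ax":0,"ay":0,"az":0,"claw":1},{"tx":0,"ty":-2,"tz":-6,"ax":0,"ay":0,"az":0,"claw":1},{"tx":0,"ty":-2,"tz":-14,"ax":0,"ay":0,"az":0,"claw":1},{"tx":0,"ty":-2,"tz":-30,"ax":0,"ay":0,"az":0,"claw":1},{"tx":0,"ty":10,"tz":-60,"ax":0,"ay":0,"az":0,"claw":1}]}' >/dev/null; python3 st.py
python3 - <<'E'
from h import *
p,R=pose();a=p+[-30,40,110];D=Ro.from_rotvec([2.404,2.023,0])
print("A");plan(a,D,5)
print("B");plan([443.5,239.6,292],D,10,a,D)
E
```

```text
tip [  9.83 -78.46  97.14] Fj [ 1.3  0.4 -0.6] Mj [-0.11  0.35  0.01] t 22.15
A
1 6.9 4.6 -22.7 | 0.104 -0.0 0.0
2 13.8 9.1 -45.4 | 0.207 -0.0 0.0
3 20.7 13.7 -68.1 | 0.311 -0.001 0.0
4 27.5 18.3 -90.8 | 0.415 -0.001 0.0
5 34.4 22.9 -113.5 | 0.519 -0.001 0.0
-- call
B
1 36.2 -5.4 1.7 | 0.0 0.0 0.0
2 72.4 -10.8 3.4 | 0.0 0.0 0.0
3 108.7 -16.2 5.1 | 0.0 0.0 0.0
4 144.9 -21.6 6.7 | 0.0 0.0 0.0
5 181.1 -27.0 8.4 | 0.0 0.0 0.0
-- call
6 36.2 -5.4 1.7 | 0.0 0.0 0.0
7 72.4 -10.8 3.4 | 0.0 0.0 0.0
8 108.7 -16.2 5.1 | 0.0 0.0 0.0
9 144.9 -21.6 6.7 | 0.0 0.0 0.0
10 181.1 -27.0 8.4 | 0.0 0.0 0.0
-- call
```

```bash

python3 -m inch '{"series":[{"tx":0,"ty":4.6,"tz":-25,"ax":0.08,"ay":0,"az":0,"claw":1},{"tx":8,"ty":9,"tz":-50,"ax":0.19,"ay":0,"az":0,"claw":1},{"tx":18,"ty":14,"tz":-73,"ax":0.3,"ay":0,"az":0,"claw":1},{"tx":27,"ty":18,"tz":-94,"ax":0.41,"ay":0,"az":0,"claw":1},{"tx":34.4,"ty":22.9,"tz":-113.5,"ax":0.519,"ay":0,"az":0,"claw":1}]}' >/dev/null
python3 -m inch '{"series":[{"tx":36,"ty":-5,"tz":1,"ax":0,"ay":0,"az":0,"claw":1},{"tx":72,"ty":-11,"tz":2,"ax":0,"ay":0,"az":0,"claw":1},{"tx":108,"ty":-16,"tz":3,"ax":0,"ay":0,"az":0,"claw":1},{"tx":145,"ty":-22,"tz":4,"ax":0,"ay":0,"az":0,"claw":1},{"tx":181,"ty":-27,"tz":5,"ax":0,"ay":0,"az":0,"claw":1}]}'
python3 -m inch '{"series":[{"tx":36,"ty":-5,"tz":1,"ax":0,"ay":0,"az":0,"claw":1},{"tx":72,"ty":-11,"tz":2,"ax":0,"ay":0,"az":0,"claw":1},{"tx":108,"ty":-16,"tz":3,"ax":0,"ay":0,"az":0,"claw":1},{"tx":145,"ty":-22,"tz":4,"ax":0,"ay":0,"az":0,"claw":1},{"tx":165,"ty":-25,"tz":5,"ax":0,"ay":0,"az":0,"claw":1}]}' >/dev/null
python3 -m inch '{"series":[{"tx":0,"ty":0,"tz":0,"ax":0,"ay":0,"az":0,"claw":1},{"tx":0,"ty":0,"tz":0,"ax":0,"ay":0,"az":0,"claw":1}]}'
python3 - <<'E'
from h import *
p,R=pose();print(p,rel(p,R,[443.5,239.6,248],Ro.from_rotvec([2.404,2.023,0])))
T={n:snapshot(n) for n in("scene","top")}
u,v=[int(a) for a in proj(T["scene"],[p-[0,0,100]])[0]];print(u,v,proj(T["scene"],[p-[0,0,117],[443,239.6,112]]))
cv2.imwrite("pics/ins.png",cv2.resize(T["scene"]["color"][v-60:v+60,u-60:u+60],None,fx=5,fy=5,interpolation=cv2.INTER_CUBIC))
E
```

```text
time_s: 23.15
position: [440.3, 56.8, 305.4]
tcp_rot: [2.4, 2.019, 0.005]
contact_force: [0.2, 0.4, -1.7]
width: 0.177
grip_force: 55.0
time_s: 23.85
position: [443.9, 222.1, 300.0]
tcp_rot: [2.399, 2.022, 0.004]
contact_force: [-0.8, -0.4, -2.2]
width: 0.175
grip_force: 55.0
[443.94621911 222.14534991 299.98702456] (array([17.2, -3.7, 51.9]), array([0.005, 0.001, 0.001]))
230 141 [[230.81316923 149.22104162]
 [228.5493786  176.61421364]]
```

View pics/ins.png

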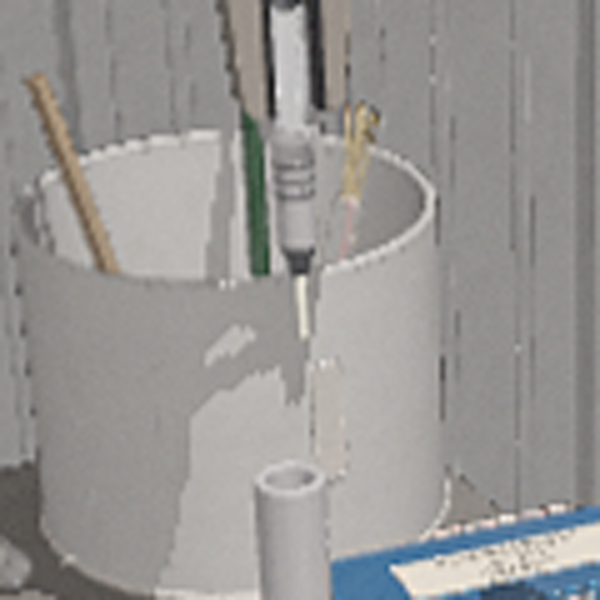

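```bash

python3 -m inch '{"series":[{"tx":6,"ty":-1,"tz":10,"ax":0.005,"ay":0.001,"az":0,"claw":1},{"tx":12,"ty":-3,"tz":22,"ax":0.005,"ay":0.001,"az":0,"claw":1},{"tx":17.2,"ty":-3.7,"tz":35,"ax":0.005,"ay":0.001,"az":0,"claw":1},{"tx":17.2,"ty":-3.7,"tz":52,"ax":0.005,"ay":0.001,"az":0,"claw":1},{"tx":17.2,"ty":-3.7,"tz":52,"ax":0.005,"ay":0.001,"az":0,"claw":1}]}' >/dev/null
python3 -m inch '{"series":[{"tx":0,"ty":0,"tz":0,"ax":0,"ay":0,"az":0,"claw":1},{"tx":0,"ty":0,"tz":0,"ax":0,"ay":0,"az":0,"claw":1}]}'
python3 - <<'E'
from h import *
p,R=pose();print(p,rel(p,R,[443.5,239.6,200],Ro.from_rotvec([2.404,2.023,0])))
E
```

```text
time_s: 24.65
position: [444.1, 240.4, 248.4]
tcp_rot: [-2.403, -2.023, -0.002]
contact_force: [-0.3, 0.3, 0.4]
width: 0.177
grip_force: 55.0
[444.0760443  240.37685769 248.44836523] (array([-0.9, -0.5, 48.4]), array([ 0.001, -0.001,  0.001]))
```

```bash

python3 -m inch '{"series":[{"tx":-0.8,"ty":-0.5,"tz":5,"ax":0,"ay":0,"az":0,"claw":1},{"tx":-0.8,"ty":-0.5,"tz":15,"ax":0,"ay":0,"az":0,"claw":1},{"tx":-0.8,"ty":-0.5,"tz":25,"ax":0,"ay":0,"az":0,"claw":1},{"tx":-0.8,"ty":-0.5,"tz":35,"ax":0,"ay":0,"az":0,"claw":1},{"tx":-0.8,"ty":-0.5,"tz":45,"ax":0,"ay":0,"az":0,"claw":1}]}'
python3 -m inch '{"series":[{"tx":0,"ty":0,"tz":8,"ax":0,"ay":0,"az":0,"claw":1},{"tx":0,"ty":0,"tz":16,"ax":0,"ay":0,"az":0,"claw":1},{"tx":0,"ty":0,"tz":24,"ax":0,"ay":0,"az":0,"claw":1},{"tx":0,"ty":0,"tz":32,"ax":0,"ay":0,"az":0,"claw":1},{"tx":0,"ty":0,"tz":40,"ax":0,"ay":0,"az":0,"claw":1}]}'
python3 -m inch '{"series":[{"tx":0,"ty":0,"tz":5,"ax":0,"ay":0,"az":0,"claw":1},{"tx":0,"ty":0,"tz":10,"ax":0,"ay":0,"az":0,"claw":1},{"tx":0,"ty":0,"tz":14,"ax":0,"ay":0,"az":0,"claw":1},{"tx":0,"ty":0,"tz":18,"ax":0,"ay":0,"az":0,"claw":1},{"tx":0,"ty":0,"tz":18,"ax":0,"ay":0,"az":0,"claw":1}]}'
```

```text
time_s: 25.15
position: [442.9, 239.4, 201.9]
tcp_rot: [-2.402, -2.023, -0.0]
contact_force: [0.8, -0.2, -0.1]
width: 0.176
grip_force: 55.0
time_s: 25.65
position: [443.2, 239.6, 162.5]
tcp_rot: [-2.403, -2.023, -0.001]
contact_force: [-0.2, 0.2, -1.1]
width: 0.176
grip_force: 55.0
time_s: 26.15
position: [442.9, 239.5, 144.6]
tcp_rot: [-2.402, -2.023, -0.0]
contact_force: [-0.1, 0.0, -0.6]
width: 0.178
grip_force: 55.0
```

```bash

python3 -m inch '{"series":[{"tx":0,"ty":0,"tz":1,"ax":0,"ay":0,"az":0,"claw":1},{"tx":0,"ty":0,"tz":2,"ax":0,"ay":0,"az":0,"claw":1},{"tx":0,"ty":0,"tz":3,"ax":0,"ay":0,"az":0,"claw":1},{"tx":0,"ty":0,"tz":3,"ax":0,"ay":0,"az":0,"claw":1}]}'
python3 -m inch '{"series":[{"tx":0,"ty":0,"tz":0.6,"ax":0,"ay":0,"az":0,"claw":1},{"tx":0,"ty":0,"tz":0.6,"ax":0,"ay":0,"az":0,"claw":1}]}'
```

```text
time_s: 26.55
position: [443.1, 239.6, 142.0]
tcp_rot: [-2.403, -2.023, -0.001]
contact_force: [0.0, 0.5, -1.2]
width: 0.175
grip_force: 55.0
time_s: 26.75
position: [443.2, 239.6, 141.5]
tcp_rot: [-2.402, -2.023, -0.001]
contact_force: [0.9, -0.1, -2.3]
width: 0.176
grip_force: 55.0
```

```bash

python3 -m inch '{"series":[{"tx":0,"ty":0,"tz":0.5,"ax":0,"ay":0,"az":0,"claw":1},{"tx":0,"ty":0,"tz":0.5,"ax":0,"ay":0,"az":0,"claw":1},{"tx":0,"ty":0,"tz":0.5,"ax":0,"ay":0,"az":0,"claw":0.5},{"tx":0,"ty":0,"tz":0.5,"ax":0,"ay":0,"az":0,"claw":0},{"tx":0,"ty":0,"tz":0.5,"ax":0,"ay":0,"az":0,"claw":0}]}'
python3 -m inch '{"series":[{"tx":0,"ty":0,"tz":0,"ax":0,"ay":0,"az":0,"claw":0},{"tx":0,"ty":0,"tz":0,"ax":0,"ay":0,"az":0,"claw":0},{"tx":0,"ty":0,"tz":0,"ax":0,"ay":0,"az":0,"claw":0},{"tx":0,"ty":0,"tz":0,"ax":0,"ay":0,"az":0,"claw":0},{"tx":0,"ty":0,"tz":0,"ax":0,"ay":0,"az":0,"claw":0}]}'
python3 -m inch '{"series":[{"tx":0,"ty":0,"tz":-15,"ax":0,"ay":0,"az":0,"claw":0},{"tx":0,"ty":0,"tz":-35,"ax":0,"ay":0,"az":0,"claw":0},{"tx":0,"ty":0,"tz":-60,"ax":0,"ay":0,"az":0,"claw":0},{"tx":0,"ty":0,"tz":-90,"ax":0,"ay":0,"az":0,"claw":0},{"tx":0,"ty":0,"tz":-125,"ax":0,"ay":0,"az":0,"claw":0}]}'
python3 -m inch '{"series":[{"tx":-40,"ty":0,"tz":0,"ax":0,"ay":0,"az":0,"claw":0},{"tx":-80,"ty":0,"tz":0,"ax":0,"ay":0,"az":0,"claw":0},{"tx":-80,"ty":0,"tz":0,"ax":0,"ay":0,"az":0,"claw":0}]}'
python3 - <<'E'
from h import *
S={n:snapshot(n) for n in("scene","top")}
o=np.zeros((480,800,3),np.uint8)
o[:400,:320]=cv2.resize(S["scene"]["color"][140:240,195:275],None,fx=4,fy=4,interpolation=cv2.INTER_CUBIC)
o[:480,330:780]=cv2.resize(S["scene"]["color"][205:365,280:430],None,fx=3,fy=3,interpolation=cv2.INTER_CUBIC)
cv2.imwrite("pics/fin.png",o)
E
```

```text
time_s: 27.25
position: [443.3, 239.6, 141.1]
tcp_rot: [-2.403, -2.023, -0.002]
contact_force: [-0.4, -0.3, -0.3]
width: 0.414
grip_force: 0.0
time_s: 27.75
position: [443.2, 239.6, 141.0]
tcp_rot: [-2.403, -2.023, -0.001]
contact_force: [0.4, 0.4, -0.2]
width: 0.848
grip_force: 0.0
time_s: 28.25
position: [442.6, 239.1, 266.5]
tcp_rot: [-2.402, -2.023, 0.001]
contact_force: [0.7, 0.8, 0.5]
width: 1.002
grip_force: 0.0
time_s: 28.55
position: [428.3, 157.6, 266.0]
tcp_rot: [2.405, 2.021, -0.001]
contact_force: [-0.2, 0.2, -0.7]
width: 1.001
grip_force: 0.0
```

View pics/fin.png

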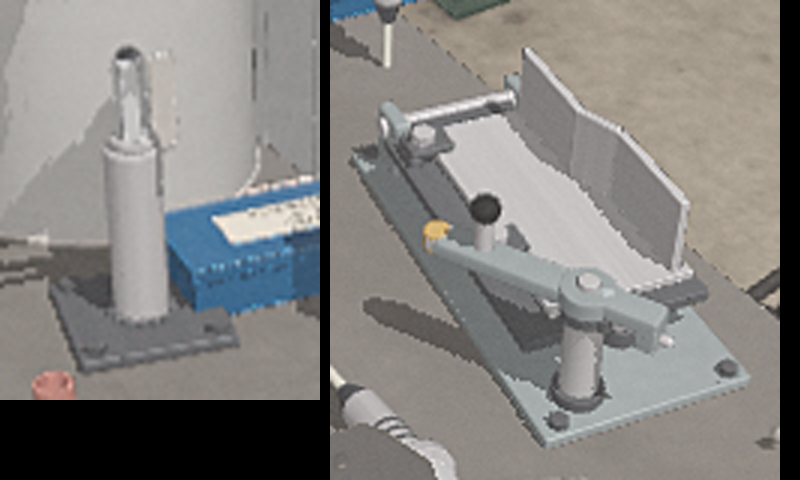

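```bash
python3 - <<'E'
from h import *
X0=cloud(np.load("scene0.npz"));a=snapshot("scene");t=snapshot("top");X=cloud(a)
print("lying obj",np.nanmedian(X[340:350,298:308].reshape(-1,3),axis=0))
for i in range(4):b=snapshot("scene")
d=cv2.absdiff(a["color"],b["color"]).max(2)[320:400,250:330];print("moving px",(d>25).sum())
P=cloud(t).reshape(-1,3);q=P[(np.hypot(P[:,0]-358,P[:,1]+118)<30)];print("decoy3 spot max z",np.nanpercentile(q[:,2],99),len(q))
q=P[np.hypot(P[:,0]-443,P[:,1]-239.6)<25];print("scriber top",np.nanpercentile(q[:,2],98))
Q=np.r_[P,X.reshape(-1,3)];Q=Q[(Q[:,0]>280)&(Q[:,0]<460)&(Q[:,1]<-60)&(Q[:,1]>-330)&(Q[:,2]>15)&(Q[:,2]<230)];print(len(Q),Q.min(0),Q.max(0),np.median(Q,axis=0))
E
```

```text
lying obj [ 358.08949753 -179.41589551   28.36123331]
moving px 0
decoy3 spot max z 20.71550371448684 461
scriber top 653.7440747589136
7107 [ 280.00509938 -329.99346249   15.00168374] [459.99186867 -74.78567007 128.0796432 ] [ 351.47503205 -258.12698822   41.66443899]
```

```bash
python3 -c "
from cell import job
print(job.hand_in())"
```

```text
the job is handed in; nothing more can be done
None
```

I parked the stop arm, drew the stroke along the corner in one pass and hung the scriber back in its stand, then handed in at about 29 s (verdict not shown); at some point the arm knocked over one of the look-alike scribers in front of the jig, which lies at rest on the work surface.

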